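Fetch the focus gauge from behind the lens canisters

ROBOT

A 6-joint arm with a two-finger parallel gripper is mounted at the origin on the work surface. World frame = base frame: x ahead of the robot, y to its left, z up, the work surface at z = 0. Lengths are in m, angles in rad, forces in N, time in s.
With the tool pointing down it reaches from about 0.3 to 0.775 m from the base axis. Payload 14.6 kg.
Tool frame: the origin (TCP) lies at the very end of the fingers, on their centre line; the grasp point (between the pads) lies 19 mm behind it; z points along the fingers, y is the line along which they close (so a half turn about z gives the same grasp; the last joint's range is limited). The gripper opens to 85 mm and grips with 20 to 120 N. Pads are 22 mm wide; open, the fingers measure 114 mm over their backs; the gripper's body (76 mm by 85 mm) begins 54 mm behind the grasp point. The pads swing forward as they close: fully open they stand 13 mm farther back than shut.
Start: joints at [1.088, 0.3, 1.521, -0, 1.321, -0.067], TCP at [0.222, 0.503, 0.231] pointing down, gripper open.
Joint ranges: [-3.03, 3.03], [-0.79, 2.21], [0.23, 2.52], [-1.04, 4.18], [0, 3.07], [-2.55, 2.55]. Speed limits (rad/s): [2.22, 2.22, 2.57, 3.14, 3.14, 3.14].

INTERFACE

Orientations are given as a unit quaternion [w, x, y, z].
In Python, from cell import monitor, viewer, arm gives the robot as it stands. The module is installed in compiled form; this text tells all that it offers.
- The arm moves only by the tool step_arm, never from a script. Its argument "series" is a list of rows, each a list of 3 entries, a list of its own where there are three numbers: the shift along the tool's x, y, z in m, then the turn about the tool's z in degrees, then the opening, from -1 (shut) to 1 (fully open). A call has 1 to 5 rows; each row shifts and turns the commanded pose from where the row before left it, along the tool's axes as they then stand; what a row does not reach is not made up. A row lasts 1/12 s, in which the tool goes at most 41.7 mm and 7.16 degrees, less where a joint would pass 70% of its speed; a pose out of reach is approached as far as the arm can. A call is refused whole if a number of a shift passes 0.0417 or a number of a turn 7.16, either way. A call with a gripper value outside its range is refused whole. The fingers move at their own pace and stop on an object; the grip force is fixed at half the most. Time passes only in rows, so rows that do not move let the fingers close. It gives the time, the measured TCP pose, the force, the opening and the grip force at its end, in the units of the state.
- monitor.read_state(): the state, without advancing time (a new reading comes with each control period).
- viewer.read_camera(name): name is "scene" or "top" or "wrist"; returns the picture (480x640x3 uint8, red, green, blue); there is no depth.
- viewer.calibration(name): a dict with "mtx" (3x3 intrinsics, pixels), "distortion" ([k1, k2, p1, p2, k3] as OpenCV has them; the pictures are not rectified), "xyz" and "attitude" of the camera in the world. Camera axes: x right, y down, z forward; pixel columns grow to the right and rows downward; lengths in m; the calibration is good to about 2 mm. A picture is of the moment at which its call begins: read the wrist's pose just before it. calibration takes no time and is no camera call; for the wrist camera it gives the pose at the moment of the call.
- arm.sign_off(): hands the job in; it is judged then, once.
The state is a dict: "time_s": time; "qpos": joint angles; "joint_vel": joint speeds; "joint_torque": joint torques, N m; "tool_pos": TCP position; "tool_rot": TCP orientation; "wrist_force": force on the tool from outside, world axes, zero at the start; "moment": the same for the moment, N m; "width": finger opening in m; "grip_force": force on a finger pad.
Only numpy, scipy, OpenCV 4.12 (cv2) and the standard library are available. Lean on these libraries where they do the work, as an engineer would, in place of code of your own. Each camera call takes 0.05 s, during which the arm holds its last target. There are 200 camera calls.

TASK

The stepped brass focus gauge stands behind the two lens canisters on the storage plate: first clear both canisters into the white tray, standing, and while they wait there seat the gauge flat in the pocket of the red focusing nest. Then stand each canister back on the pad of its own colour, squarely on it. Keep the canisters upright, set everything down instead of dropping it, and leave the bottle, the clip box and the screwdriver where they are.

Things in the scene. Friction and masses are not known exactly. Their poses are not given: they have to be found in the camera images.
- canister_blue: upright round lens canister, grey, diameter 52, with one blue band round the body and blue screw cap; the cap is diameter 42, from 82 to 110 mm above the underside, fixed to the body (grip it by the cap from above); about 0.2 kg. Origin: centre of the underside, z up. At the start it stands on the blue pad; the two canisters then stand side by side, centres 72 mm apart
- canister_orange: upright round lens canister, grey, diameter 52, with one orange band round the body and orange screw cap; the cap is diameter 42, from 82 to 110 mm above the underside, fixed to the body (grip it by the cap from above); about 0.2 kg. Origin: centre of the underside, z up. At the start it stands on the orange pad; the two canisters then stand side by side, centres 72 mm apart
- gauge: stepped brass block, 60 long (its x) by 32 wide (its y); three 20 mm steps, 50, 42 and 34 mm high from -x to +x; 0.3 kg; origin: centre of the underside, z up. It starts on the storage plate some 11 mm behind the canisters, long side along their row, too close for a gripper until both are gone. Grip across the 32 mm at its middle, fingertips 8 to 14 mm above its underside to clear the nest's rim
- pad_blue: flat blue disc, diameter 62, 4 mm thick, with one blue tongue 40 mm wide that reaches 72 mm from the disc's centre towards the robot; fixed on the dark steel storage plate (170 x 180, 6 mm thick). Origin: centre of the disc's underside, on the plate's top, 6 mm above the bench; the pad's top is 4 mm above its origin. Home of the blue canister
- pad_orange: flat orange disc, diameter 62, 4 mm thick, with one orange tongue 40 mm wide that reaches 72 mm from the disc's centre towards the robot; fixed on the dark steel storage plate (170 x 180, 6 mm thick). Origin: centre of the disc's underside, on the plate's top, 6 mm above the bench; the pad's top is 4 mm above its origin. Home of the orange canister
- tray: open white plastic tray, 130 (its x) by 200 (its y), 28 mm high, walls and floor 5 mm thick, fixed on the bench at one side. Origin: centre of the underside, so the inner floor is at 5 mm. The waiting place for both canisters, anywhere inside, e.g. 45 mm either side of the centre along its y
- nest: focusing nest, fixed on the bench at the other side: dark steel base 110 (its x) by 82 (its y) with a red rim round a rectangular pocket 74 (along x) by 46 (along y). Origin: centre of the underside; pocket floor at 6 mm, rim top at 12 mm. The gauge goes into the pocket, long side along the nest's x, either way round
- solvent: bystander: amber bottle, diameter 48, 110 tall, black cap; origin at the centre of the underside
- clip_box: bystander: open green box of metal clips, 85 x 85, 35 high; origin at the centre of the underside
- driver: bystander: yellow screwdriver, 150 long, lying on the bench in front of the pads, on the robot's side, pointing sideways along its x; origin under its middle

How it is judged:
By the outcome, as a careful person would: the job done as asked, in the order asked, and still so for the second after the job is handed in, with the robot touching nothing.
It also fails if it takes over 104 s, if anything falls off the work surface, if the arm or the gripper's body presses on something with over 40 N, if the wrist force passes 120 N, or if a joint passes its speed limit or range.

## Working session

There is one attempt and no reset: what is moved stays moved. The work goes in short steps, Python scripts to look and compute and a tool call to move; the robot and the scene stay as the last step left them, time stands still between calls to the robot, and variables do not carry over. Pictures are saved under pics/ and viewed, at most 14 in all, crops included, and the job is handed in when it is done.

Besides the shell and the picture viewer there is one more tool, called after ">>>" by a JSON object that holds its "method" and its "body", one argument or row to a line. step_arm: Moves the arm, as the interface text tells. Its arguments: {"type":"object","properties":{"series":{"type":"array"}},"required":["series"]}

```bash
mkdir -p pics; python3 - <<'E'
from cell import monitor, viewer, arm
import cv2
s=monitor.read_state();print(s)
for n in("top","scene"):
    im=viewer.read_camera(n);cv2.imwrite(f"pics/{n}0.png",im[:,:,::-1]);print(n,viewer.calibration(n))
print(viewer.calibration("wrist"))
E
```

```text
{'time_s': 0.0, 'qpos': array([ 1.08838564e+00,  3.00462544e-01,  1.52156030e+00,  2.58065820e-05,
        1.32071946e+00, -6.66134555e-02]), 'joint_vel': array([-0.00079232, -0.00054211,  0.00011778, -0.00130828,  0.00067971,
       -0.00096119]), 'joint_torque': array([ 2.34483878e-04, -5.43494010e+01, -3.61797631e+01, -4.32042157e-05,
        4.06502528e-03,  2.81227994e-05]), 'tool_pos': array([0.22205278, 0.50293156, 0.2307348 ]), 'tool_rot': array([-1.67854937e-04,  2.06407318e-01,  9.78465987e-01, -5.49916802e-04]), 'wrist_force': array([-0.25463501,  0.15388604, -0.68726197]), 'moment': array([0.02354862, 0.03035659, 0.00983348]), 'grip_force': 0.0, 'width': 0.085237830705117}
top {'mtx': array([[542.96528294,   0.        , 316.95310938],
       [  0.        , 542.96528294, 239.87033138],
       [  0.        ,   0.        ,   1.        ]]), 'distortion': array([-0.00348367,  0.        ,  0.        ,  0.        ,  0.        ]), 'xyz': array([ 0.47128663, -0.01333293,  1.1278172 ]), 'attitude': array([-0.03539771,  0.71065256, -0.70167305,  0.03707938])}
scene {'mtx': array([[606.74352744,   0.        , 313.83431039],
       [  0.        , 606.74352744, 250.68484698],
       [  0.        ,   0.        ,   1.        ]]), 'distortion': array([-0.19656584,  0.        ,  0.        ,  0.        ,  0.        ]), 'xyz': array([ 1.0666021 , -0.13373578,  0.92490904]), 'attitude': array([-0.21211015,  0.76703132,  0.58510943, -0.15594612])}
{'mtx': array([[332.99848486,   0.        , 322.26010321],
       [  0.        , 332.99848486, 240.7325913 ],
       [  0.        ,   0.        ,   1.        ]]), 'distortion': array([-0.03014127,  0.        ,  0.        ,  0.        ,  0.        ]), 'xyz': array([0.1485818 , 0.53483929, 0.37519827]), 'attitude': array([0.13199341, 0.82724713, 0.53935425, 0.08565585])}
```

View pics/top0.png

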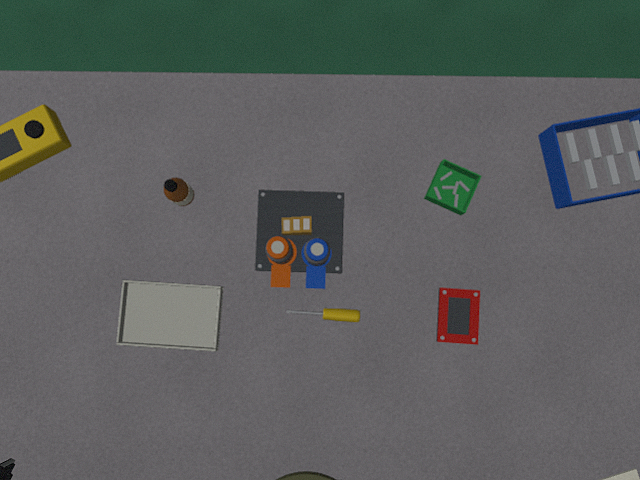

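View pics/scene0.png

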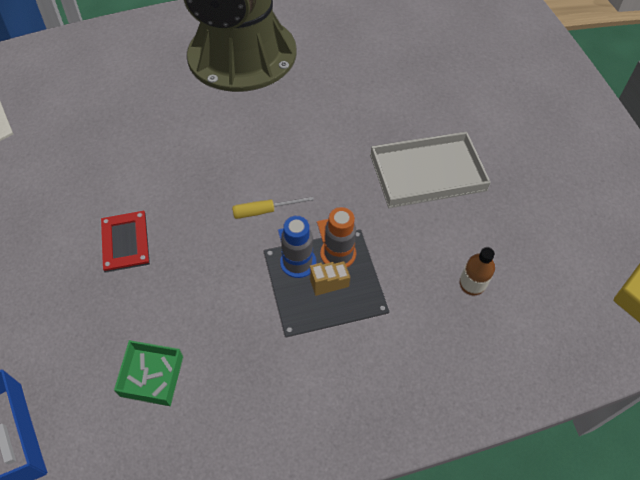

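The top view shows the tray at (170,316), the nest at (459,316), the orange cap at (279,248), the blue cap at (317,249), the gauge at (297,225) and the driver at (325,315). The scene view agrees: both canisters upright, gauge behind them, bottle at (480,270), clip box at (150,373).

```bash
cat > h.py <<'E'
from cell import monitor, viewer, arm
import cv2, numpy as np
from scipy.spatial.transform import Rotation as R
def rot(q): return R.from_quat([q[1],q[2],q[3],q[0]]).as_matrix()
def ray(cal,px,z):
    u=cv2.undistortPoints(np.float64(px).reshape(-1,1,2),cal["mtx"],cal["distortion"]).reshape(-1,2)
    d=np.c_[u,np.ones(len(u))]@rot(cal["attitude"]).T
    c=cal["xyz"]; return c+d*((z-c[2])/d[:,2])[:,None]
def proj(cal,P):
    M=rot(cal["attitude"]).T; r=cv2.Rodrigues(M)[0]
    return cv2.projectPoints(np.float64(P).reshape(-1,1,3),r,-M@cal["xyz"],cal["mtx"],cal["distortion"])[0].reshape(-1,2)
def blobs(im,lo,hi,roi=None,amin=30):
    "HSV blobs, largest first; roi=(x0,y0,x1,y1)"
    m=cv2.inRange(cv2.cvtColor(im,cv2.COLOR_RGB2HSV),np.array(lo),np.array(hi))
    if roi:
        k=np.zeros_like(m);k[roi[1]:roi[3],roi[0]:roi[2]]=255;m&=k
    c=cv2.findContours(m,cv2.RETR_EXTERNAL,cv2.CHAIN_APPROX_NONE)[0]
    return sorted([x for x in c if cv2.contourArea(x)>=amin],key=cv2.contourArea)[::-1]
def rect(cal,c,z):
    "min-area rect in world: centre, sizes, angle deg of long side"
    w=ray(cal,c.reshape(-1,2)+0.0,z)[:,:2]
    (cx,cy),(a,b),t=cv2.minAreaRect(np.float32(w*1000))
    if b>a:a,b,t=b,a,t+90
    return np.round([cx,cy,a,b,(t+90)%180-90],1)
E
cat > m1.py <<'E'
from h import *
np.set_printoptions(suppress=True)
ORG=((5,150,110),(18,255,255));BLU=((105,150,70),(125,255,255));RED=((172,150,80),(180,255,255));RED2=((0,200,80),(4,255,255))
for n,rois in (("top",dict(nest=(420,270,500,360),tray=(100,265,240,365),org=(262,262,298,295),blu=(298,262,335,295),caps=(260,228,340,262),g=(275,212,320,236))),
               ("scene",dict(nest=(90,200,160,280),tray=(360,125,500,210),caps=(280,205,360,240),g=(305,255,355,298)))):
    im=viewer.read_camera(n);cal=viewer.calibration(n)
    for lo,hi in(RED,RED2):
        for c in blobs(im,lo,hi,rois['nest'])[:1]:print(n,'nest',rect(cal,c,.012))
    for c in blobs(im,(0,0,100),(180,60,255),rois['tray'],500)[:1]:print('tray',rect(cal,c,.028))
    if n=="top":
        for k,(lo,hi) in(('org',ORG),('blu',BLU)):
            for c in blobs(im,lo,hi,rois[k])[:1]:print(k,'tongue',rect(cal,c,.010),cv2.boundingRect(c))
    for c in blobs(im,(0,0,140),(180,60,255),rois['caps'],15)[:3]:
        e=cv2.minEnclosingCircle(c);print('captop',np.round(ray(cal,[e[0]],.120)*1000,1),e)
    for c in blobs(im,(0,0,140),(180,70,255),rois['g'],8)[:4]:
        p=c.reshape(-1,2).mean(0);print('glabel',p,[np.round(ray(cal,[p],z)[0,:2]*1000,1) for z in(.056,.048,.040)])
    for c in blobs(im,(12,100,70),(30,255,255),rois['g'],8)[:1]:print('gauge',rect(cal,c,.048))
    y=blobs(im,(20,150,100),(32,255,255),(200,180,370,330))
    for c in y[:1]:print('driver',rect(cal,c,.012))
E
python3 m1.py
```

```text
top nest [ 434.6 -305.1  107.2   81.7   -3.2]
tray [431.  280.1 284.3 197.  -89.3]
org tongue [514.9  57.9  49.3  41.2   0.7] (271, 262, 21, 25)
blu tongue [514.8 -14.2  51.3  45.3   0.7] (305, 262, 23, 26)
captop [[558.3 -14.9 120. ]] ((316.7295227050781, 248.79507446289062), 5.713204860687256)
captop [[561.6  59.  120. ]] ((277.0833435058594, 246.5), 6.103937149047852)
glabel [286.14814815 224.81481481] [array([610.9,  46.5]), array([612. ,  46.9]), array([613. ,  47.4])]
glabel [296.11111111 224.18518519] [array([612.4,  26.7]), array([613.5,  27. ]), array([614.5,  27.3])]
glabel [305.92307692 223.5       ] [array([614.1,   7.2]), array([615.1,   7.3]), array([616.2,   7.5])]
gauge [611.8  27.1  60.2  36.4 -88.9]
driver [433.7 -66.4  73.7  23.4  86.4]
tray [434.8 287.2 295.4 207.   75.3]
captop [[559.3 -15.1 120. ]] ((296.0, 225.5), 7.43313455581665)
captop [[562.4  58.4 120. ]] ((341.1071472167969, 217.0), 7.17724609375)
glabel [318.08823529 271.64705882] [array([614.9,   6.5]), array([610.8,   7.8]), array([606.6,   9.1])]
glabel [329.67647059 271.02941176] [array([618.8,  25.1]), array([614.7,  26.5]), array([610.5,  28. ])]
glabel [341.15151515 270.27272727] [array([622.4,  43.6]), array([618.3,  45.2]), array([614.2,  46.8])]
gauge [622.3  29.1  74.5  73.7 -15.2]
driver [435.2 -65.9  72.8  27.4  86.2]
```

>>> {"method": "step_arm", "body": {
  "series": [
    [[0, 0, 0], 6.62, 1],
    [[0, 0, 0], 6.62, 1],
    [[0, 0, 0], 6.62, 1],
    [[0, 0, 0], 6.62, 1],
    [[0, 0, 0], 6.62, 1]
  ]
}}

```text
time_s: 0.62
tool_pos: [0.2221, 0.5031, 0.2311]
tool_rot: [0.0, 0.479, 0.878, -0.0]
wrist_force: [0.9, -0.4, 0.2]
width: 0.0856
grip_force: 0.0
```

>>> {"method": "step_arm", "body": {
  "series": [
    [[0, 0, 0], 6.62, 1],
    [[0, 0, 0], 6.62, 1],
    [[0, 0, 0], 6.62, 1],
    [[0, 0, 0], 6.62, 1],
    [[0, 0, 0], 6.62, 1]
  ]
}}

```text
time_s: 1.03
tool_pos: [0.2221, 0.5031, 0.2311]
tool_rot: [0.0, 0.709, 0.705, -0.0]
wrist_force: [-0.5, 0.1, -0.4]
width: 0.0851
grip_force: 0.0
```

>>> {"method": "step_arm", "body": {
  "series": [
    [[-0.0296, 0.0227, 0], 0, 1],
    [[-0.0296, 0.0227, 0], 0, 1],
    [[-0.0296, 0.0227, 0], 0, 1],
    [[-0.0296, 0.0227, 0], 0, 1],
    [[-0.0296, 0.0227, 0], 0, 1]
  ]
}}

```text
time_s: 1.45
tool_pos: [0.3362, 0.3535, 0.2312]
tool_rot: [0.0, 0.707, 0.707, -0.0]
wrist_force: [0.9, 0.8, -0.1]
width: 0.085
grip_force: 0.0
```

>>> {"method": "step_arm", "body": {
  "series": [
    [[-0.0296, 0.0227, 0], 0, 1],
    [[-0.0296, 0.0227, 0], 0, 1],
    [[-0.0296, 0.0227, 0], 0, 1],
    [[-0.0296, 0.0227, 0], 0, 1],
    [[-0.0296, 0.0227, 0], 0, 1]
  ]
}}

```text
time_s: 1.87
tool_pos: [0.4498, 0.2053, 0.2313]
tool_rot: [0.0, 0.707, 0.707, 0.0]
wrist_force: [0.7, 1.1, -0.2]
width: 0.085
grip_force: 0.0
```

>>> {"method": "step_arm", "body": {
  "series": [
    [[-0.0296, 0.0227, 0], 0, 1],
    [[-0.0296, 0.0227, 0], 0, 1],
    [[-0.0296, 0.0227, 0], 0, 1],
    [[-0.0296, 0.0227, 0], 0, 1],
    [[-0.0296, 0.0227, 0], 0, 1]
  ]
}}

```text
time_s: 2.28
tool_pos: [0.5633, 0.0572, 0.2312]
tool_rot: [-0.0, 0.707, 0.707, -0.0]
wrist_force: [0.6, 0.7, -0.0]
width: 0.0852
grip_force: 0.0
```

```bash
python3 - <<'E'
from h import *
s=monitor.read_state();print(s['tool_pos'],s['tool_rot'])
cal=viewer.calibration("wrist");im=viewer.read_camera("wrist");cv2.imwrite("pics/w1.png",im[:,:,::-1])
print(cal['xyz'],rot(cal['attitude']).round(3))
t=viewer.calibration("top");print(ray(t,[[123,281],[222,284],[217,350],[119,346]],.028).round(3))
print('expect caps px',proj(cal,[[.562,.0585,.12],[.559,-.015,.12]]))
E
```

```text
[0.56326641 0.05722061 0.2312079 ] [-6.54790196e-05  7.07313658e-01  7.06899840e-01 -3.95125148e-05]
[0.56288829 0.13661532 0.37560689] [[ 1.     0.    -0.001]
 [-0.    -0.95  -0.311]
 [-0.     0.311 -0.95 ]]
[[0.496 0.375 0.028]
 [0.492 0.175 0.028]
 [0.361 0.181 0.028]
 [0.367 0.377 0.028]]
expect caps px [[321.32120432 234.25416576]
 [317.96715054 314.85034639]]
```

View pics/w1.png

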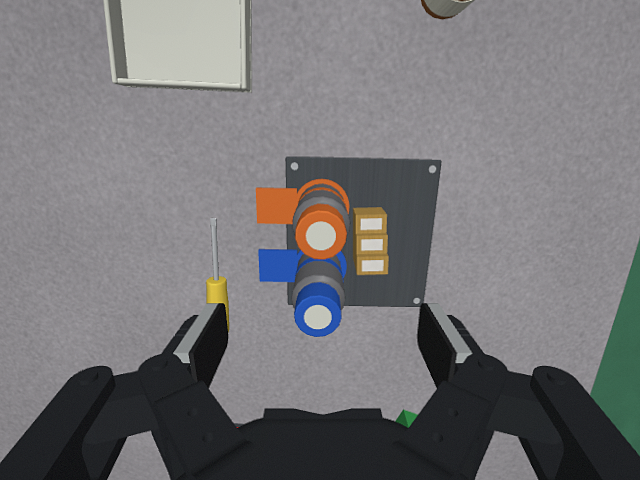

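The wrist view shows the orange cap disc at (321,236), the blue one at (317,316), tongues at (276,206) and (279,265), and the gauge at (371,242) between the fingers. It agrees with the top-view estimates.

```bash
cat > m2.py <<'E'
from h import *
np.set_printoptions(suppress=True)
cal=viewer.calibration("wrist");im=viewer.read_camera("wrist")
for c in blobs(im,(0,0,130),(180,60,255),(290,215,350,340),100)[:2]:
    e=cv2.fitEllipse(c);print('cap',e[0],ray(cal,[e[0]],.120)[0].round(4))
for n,lo,hi,roi in(('org',(5,150,110),(18,255,255),(250,180,293,230)),('blu',(105,150,70),(125,255,255),(250,240,293,290))):
    for c in blobs(im,lo,hi,roi)[:1]:print(n,rect(cal,c,.010))
for c in blobs(im,(0,0,130),(180,70,255),(352,205,392,278),30)[:4]:
    p=c.reshape(-1,2).mean(0);print('label',p,[ray(cal,[p],z)[0,:2].round(4) for z in(.056,.048,.040)])
E
python3 m2.py
```

```text
cap (319.12841796875, 319.2696228027344) [ 0.5625 -0.0239  0.12  ]
cap (316.9716796875, 229.89468383789062) [0.5613 0.0576 0.12  ]
org [510.4  58.1  44.   39.5  -0.3]
blu [508.5 -13.7  42.3  40.9  -1.8]
label [368.32786885 218.96721311] [array([0.611, 0.05 ]), array([0.6122, 0.0479]), array([0.6133, 0.0458])]
label [369.5 261. ] [array([0.614 , 0.0053]), array([0.6152, 0.0022]), array([ 0.6164, -0.001 ])]
label [369.21311475 239.90163934] [array([0.6128, 0.0282]), array([0.614 , 0.0256]), array([0.6151, 0.023 ])]
```

>>> {"method": "step_arm", "body": {
  "series": [
    [[0.0014, -0.0016, 0.027], 0, 1],
    [[0, 0, 0.027], 0, 1],
    [[0, 0, 0.027], 0, 1],
    [[0, 0, 0.027], 0, 1],
    [[0, 0, 0.026], 0, 1]
  ]
}}

```text
time_s: 2.8
tool_pos: [0.5603, 0.0608, 0.0959]
tool_rot: [-0.0, 0.707, 0.707, -0.0]
wrist_force: [0.3, 0.3, -0.2]
width: 0.0856
grip_force: 0.0
```

>>> {"method": "step_arm", "body": {
  "series": [
    [[0, 0, 0], 0, 1],
    [[0, 0, 0], 0, 0.3],
    [[0, 0, 0], 0, 0],
    [[0, 0, 0], 0, -1],
    [[0, 0, 0], 0, -1]
  ]
}}

```text
time_s: 3.22
tool_pos: [0.5618, 0.0605, 0.0993]
tool_rot: [0.001, 0.707, 0.707, 0.001]
wrist_force: [-1.9, 0.3, 7.4]
width: 0.0399
grip_force: 60.4
```

>>> {"method": "step_arm", "body": {
  "series": [
    [[0, 0, 0], 0, -1],
    [[0, 0, 0], 0, -1],
    [[0, 0, 0], 0, -1],
    [[0, 0, 0], 0, -1],
    [[0, 0, 0], 0, -1]
  ]
}}

```text
time_s: 3.63
tool_pos: [0.5617, 0.0605, 0.0993]
tool_rot: [0.001, 0.707, 0.707, 0.001]
wrist_force: [-0.5, 0.8, 8.3]
width: 0.0399
grip_force: 60.2
```

>>> {"method": "step_arm", "body": {
  "series": [
    [[0, 0, -0.008], 0, -1],
    [[0, 0, -0.018], 0, -1],
    [[0, 0, -0.018], 0, -1],
    [[0, 0, -0.018], 0, -1],
    [[0, 0, -0.018], 0, -1]
  ]
}}

```text
time_s: 4.05
tool_pos: [0.5608, 0.0604, 0.1791]
tool_rot: [0.0, 0.707, 0.707, 0.0]
wrist_force: [0.0, 1.0, -1.2]
width: 0.04
grip_force: 61.1
```

>>> {"method": "step_arm", "body": {
  "series": [
    [[0.008, -0.004, 0], 0, -1],
    [[0.0176, -0.0087, 0], 0, -1],
    [[0.0176, -0.0087, 0], 0, -1],
    [[0.0176, -0.0087, 0], 0, -1],
    [[0.0176, -0.0087, 0], 0, -1]
  ]
}}

```text
time_s: 4.47
tool_pos: [0.5211, 0.1399, 0.1769]
tool_rot: [-0.0, 0.707, 0.707, -0.0]
wrist_force: [0.4, 0.5, -2.7]
width: 0.04
grip_force: 61.1
```

>>> {"method": "step_arm", "body": {
  "series": [
    [[0.0176, -0.0087, 0], 0, -1],
    [[0.0176, -0.0087, 0], 0, -1],
    [[0.0176, -0.0087, 0], 0, -1],
    [[0.0176, -0.0087, 0], 0, -1],
    [[0.0176, -0.0087, 0], 0, -1]
  ]
}}

```text
time_s: 4.88
tool_pos: [0.4775, 0.2279, 0.1769]
tool_rot: [-0.0, 0.707, 0.707, -0.0]
wrist_force: [-0.7, 0.3, -2.0]
width: 0.0398
grip_force: 61.1
```

>>> {"method": "step_arm", "body": {
  "series": [
    [[0.0176, -0.0087, 0], 0, -1],
    [[0.0176, -0.0087, 0], 0, -1],
    [[0.0176, -0.0087, 0], 0, -1],
    [[0.0176, -0.0087, 0], 0, -1],
    [[0.0176, -0.0087, 0], 0, -1]
  ]
}}

```text
time_s: 5.3
tool_pos: [0.434, 0.3158, 0.1769]
tool_rot: [-0.0, 0.707, 0.707, -0.0]
wrist_force: [-0.2, -0.6, -1.2]
width: 0.04
grip_force: 61.1
```

>>> {"method": "step_arm", "body": {
  "series": [
    [[0.008, -0.005, 0], 0, -1],
    [[0, 0, 0], 0, -1],
    [[0, 0, 0], 0, -1],
    [[0, 0, 0], 0, -1],
    [[0, 0, 0], 0, -1]
  ]
}}

```text
time_s: 5.72
tool_pos: [0.4306, 0.3221, 0.1772]
tool_rot: [0.0, 0.708, 0.707, -0.0]
wrist_force: [1.0, 0.0, -1.7]
width: 0.04
grip_force: 61.1
```

```bash
python3 - <<'E'
from h import *
a=viewer.read_camera("scene")[80:280,250:550];b=viewer.read_camera("wrist")
im=np.hstack([cv2.resize(a,(400,267)),cv2.resize(b,(356,267))]);cv2.imwrite("pics/c2.png",im[:,:,::-1]);print(monitor.read_state())
E
```

```text
{'time_s': 5.8167, 'qpos': array([ 5.74430139e-01,  3.23371235e-01,  1.62086201e+00, -8.35239183e-05,
        1.19738207e+00,  5.75863603e-01]), 'joint_vel': array([ 0.00348557,  0.00262688, -0.00223984, -0.00024703,  0.00017663,
        0.00232696]), 'joint_torque': array([ 9.41349613e-02, -5.48826957e+01, -3.50802541e+01, -3.30225004e-03,
        2.00928691e-03, -8.77925864e-03]), 'tool_pos': array([0.43053913, 0.32223528, 0.17727651]), 'tool_rot': array([ 3.56625838e-05,  7.07602640e-01,  7.06610573e-01, -1.91974450e-05]), 'wrist_force': array([-0.58684137,  0.46856994, -2.98073557]), 'moment': array([-0.03509486, -0.01769489,  0.01233612]), 'grip_force': 61.12487196922302, 'width': 0.04014910115936746}
```

View pics/c2.png

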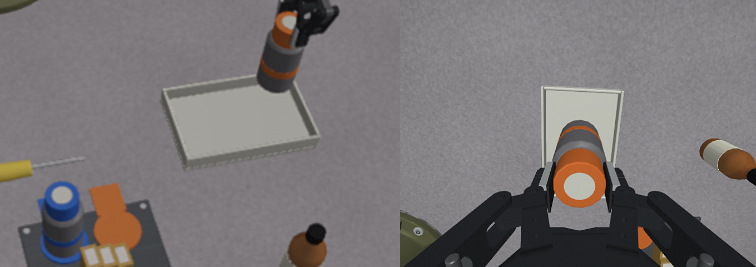

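The canister is held upright in the fingers above the tray's far half, and the orange pad is exposed. Lowering now.

>>> {"method": "step_arm", "body": {
  "series": [
    [[0, 0, 0.016], 0, -1],
    [[0, 0, 0.02], 0, -1],
    [[0, 0, 0.02], 0, -1],
    [[0, 0, 0.016], 0, -1],
    [[0, 0, 0.005], 0, -1]
  ]
}}

```text
time_s: 6.23
tool_pos: [0.4295, 0.3219, 0.0979]
tool_rot: [-0.0, 0.708, 0.707, -0.002]
wrist_force: [-0.2, -0.3, -2.6]
width: 0.0401
grip_force: 61.1
```

>>> {"method": "step_arm", "body": {
  "series": [
    [[0, 0, 0.002], 0, -1],
    [[0, 0, 0.001], 0, -1],
    [[0, 0, 0], 0, -1],
    [[0, 0, 0.001], 0, -1],
    [[0, 0, 0], 0, -1]
  ]
}}

```text
time_s: 6.65
tool_pos: [0.4304, 0.323, 0.0969]
tool_rot: [0.0, 0.707, 0.707, 0.001]
wrist_force: [0.1, 0.2, -2.1]
width: 0.0402
grip_force: 61.1
```

```bash
python3 - <<'E'
from h import *
print(monitor.read_state()['wrist_force'])
t=viewer.calibration("top");im=viewer.read_camera("top");cv2.imwrite("pics/top2.png",im[:,:,::-1])
c=blobs(im,(5,150,90),(18,255,255),(262,225,300,295))[0]
print(rect(t,c,.010),ray(t,[[281,247]],.010))
w=ray(t,c.reshape(-1,2)+0.,.010)*1000
d=w[w[:,0]>555]
A=np.c_[2*d[:,:2],np.ones(len(d))];s=np.linalg.lstsq(A,(d[:,:2]**2).sum(1),rcond=None)[0];print('disc',s[:2],np.sqrt(s[2]+s[0]**2+s[1]**2))
E
```

```text
[ 0.08568643  0.24836465 -2.10731083]
[540.8  57.4 101.1  60.    0.7] [[0.57056347 0.0588322  0.01      ]]
disc [561.47665059  58.2058826 ] 29.886157647655168
```

>>> {"method": "step_arm", "body": {
  "series": [
    [[0, 0, 0.001], 0, -1],
    [[0, 0, 0], 0, -1],
    [[0, 0, 0.001], 0, -1],
    [[0, 0, 0], 0, -1],
    [[0, 0, 0], 0, -1]
  ]
}}

```text
time_s: 7.12
tool_pos: [0.4303, 0.3229, 0.0944]
tool_rot: [0.0, 0.707, 0.707, 0.0]
wrist_force: [0.7, 0.9, -0.3]
width: 0.0399
grip_force: 61.4
```

>>> {"method": "step_arm", "body": {
  "series": [
    [[0, 0, 0.001], 0, -1],
    [[0, 0, 0], 0, -1],
    [[0, 0, 0], 0, -1],
    [[0, 0, 0], 0, -1],
    [[0, 0, 0], 0, -1]
  ]
}}

```text
time_s: 7.53
tool_pos: [0.4304, 0.3231, 0.0944]
tool_rot: [0.0, 0.707, 0.707, 0.001]
wrist_force: [-3.6, -2.1, 11.5]
width: 0.0403
grip_force: 62.5
```

>>> {"method": "step_arm", "body": {
  "series": [
    [[0, 0, -0.001], 0, -1],
    [[0, 0, 0], 0, 0],
    [[0, 0, 0], 0, 1],
    [[0, 0, 0], 0, 1],
    [[0, 0, 0], 0, 1]
  ]
}}

```text
time_s: 7.95
tool_pos: [0.4302, 0.3228, 0.0942]
tool_rot: [0.0, 0.707, 0.707, -0.0]
wrist_force: [-0.2, -0.6, 1.1]
width: 0.077
grip_force: 0.0
```

>>> {"method": "step_arm", "body": {
  "series": [
    [[0, 0, 0], 0, 1],
    [[0, 0, -0.008], 0, 1],
    [[0, 0, -0.03], 0, 1],
    [[0, 0, -0.04], 0, 1],
    [[0, 0, -0.04], 0, 1]
  ]
}}

```text
time_s: 8.37
tool_pos: [0.4297, 0.3225, 0.2139]
tool_rot: [-0.0, 0.707, 0.707, -0.001]
wrist_force: [0.4, 0.4, 0.2]
width: 0.0852
grip_force: 0.0
```

>>> {"method": "step_arm", "body": {
  "series": [
    [[-0.01, 0.004, -0.01], 0, 1],
    [[-0.036, 0.014, 0], 0, 1],
    [[-0.036, 0.014, 0], 0, 1],
    [[-0.036, 0.014, 0], 0, 1],
    [[-0.036, 0.014, 0], 0, 1]
  ]
}}

```text
time_s: 8.78
tool_pos: [0.4904, 0.1671, 0.223]
tool_rot: [0.0, 0.707, 0.707, 0.0]
wrist_force: [0.7, 1.4, -0.3]
width: 0.0855
grip_force: 0.0
```

>>> {"method": "step_arm", "body": {
  "series": [
    [[-0.036, 0.014, 0], 0, 1],
    [[-0.036, 0.014, 0], 0, 1],
    [[-0.036, 0.014, 0], 0, 1],
    [[-0.036, 0.014, 0], 0, 1],
    [[-0.03, 0.01, 0], 0, 1]
  ]
}}

```text
time_s: 9.2
tool_pos: [0.5566, -0.0078, 0.2228]
tool_rot: [0.0, 0.708, 0.707, 0.0]
wrist_force: [0.6, 0.4, -0.8]
width: 0.0854
grip_force: 0.0
```

>>> {"method": "step_arm", "body": {
  "series": [
    [[0, 0, 0], 0, 1],
    [[0, 0, 0], 0, 1],
    [[0, 0, 0], 0, 1]
  ]
}}

```text
time_s: 9.45
tool_pos: [0.5559, -0.005, 0.2225]
tool_rot: [-0.0, 0.707, 0.707, 0.0]
wrist_force: [-0.3, 0.1, 0.0]
width: 0.0853
grip_force: 0.0
```

```bash
python3 - <<'E'
from h import *
s=monitor.read_state();print(s['tool_pos'])
a=viewer.read_camera("scene");b=viewer.read_camera("wrist");cal=viewer.calibration("wrist")
for c in blobs(b,(0,0,170),(180,40,255),(250,150,400,330),60)[:3]:
    e=cv2.minEnclosingCircle(c);print('cap?',e,cv2.contourArea(c),ray(cal,[e[0]],.120)[0].round(4))
for c in blobs(b,(105,150,70),(125,255,255),None)[:2]:
    e=cv2.minEnclosingCircle(c);print('blue',e,rect(cal,c,.12))
im=np.hstack([cv2.resize(a[80:280,250:550],(400,267)),cv2.resize(b,(356,267))]);cv2.imwrite("pics/c3.png",im[:,:,::-1])
E
```

```text
[ 0.5559002  -0.00499698  0.2225262 ]
cap? ((326.31817626953125, 253.2532501220703), 14.936652183532715) 632.0 [ 0.5586 -0.016   0.12  ]
cap? ((382.75, 164.0), 12.311172485351562) 246.5 [0.5993 0.0532 0.12  ]
cap? ((383.5, 186.0), 12.54003620147705) 244.5 [0.6007 0.0371 0.12  ]
blue ((325.8235168457031, 248.11764526367188), 28.296600341796875) [558.2 -12.5  46.8  40.8 -84.4]
blue ((306.30633544921875, 213.3349151611328), 48.474517822265625) [542.9  16.7  72.5  31.2   8.5]
```

View pics/c3.png

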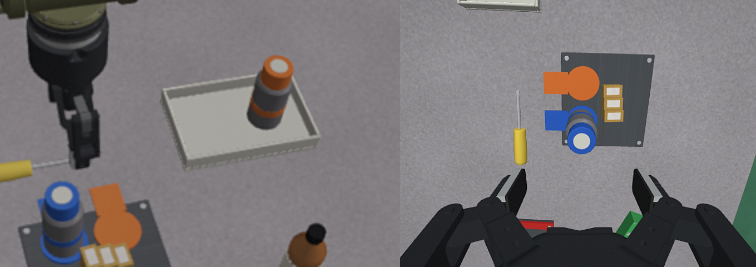

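The orange canister stands in the tray, seen upright. The blue cap is under the gripper at about (581,142) in the shrunken wrist view, world (0.559,−0.015).

>>> {"method": "step_arm", "body": {
  "series": [
    [[-0.01, 0.003, 0.02], 0, 1],
    [[0, 0, 0.03], 0, 1],
    [[0, 0, 0.03], 0, 1],
    [[0, 0, 0.03], 0, 1],
    [[0, 0, 0.0155], 0, 1]
  ]
}}

```text
time_s: 9.97
tool_pos: [0.5576, -0.014, 0.0937]
tool_rot: [-0.001, 0.707, 0.708, -0.001]
wrist_force: [-0.3, 0.1, 0.1]
width: 0.0856
grip_force: 0.0
```

>>> {"method": "step_arm", "body": {
  "series": [
    [[0, 0, 0], 0, 1],
    [[0, 0, 0], 0, 0.3],
    [[0, 0, 0], 0, 0],
    [[0, 0, 0], 0, -1],
    [[0, 0, 0], 0, -1]
  ]
}}

```text
time_s: 10.38
tool_pos: [0.5597, -0.0151, 0.0985]
tool_rot: [0.001, 0.707, 0.707, 0.001]
wrist_force: [-4.0, -0.9, 16.7]
width: 0.0404
grip_force: 59.1
```

>>> {"method": "step_arm", "body": {
  "series": [
    [[0, 0, 0], 0, -1],
    [[0, 0, 0], 0, -1],
    [[0, 0, 0], 0, -1],
    [[0, 0, 0], 0, -1],
    [[0, 0, 0], 0, -1]
  ]
}}

```text
time_s: 10.8
tool_pos: [0.5597, -0.0152, 0.0986]
tool_rot: [0.001, 0.707, 0.707, 0.001]
wrist_force: [-3.1, 1.1, 8.6]
width: 0.0402
grip_force: 60.0
```

>>> {"method": "step_arm", "body": {
  "series": [
    [[0, 0, -0.008], 0, -1],
    [[0, 0, -0.018], 0, -1],
    [[0, 0, -0.018], 0, -1],
    [[0, 0, -0.018], 0, -1],
    [[0, 0, -0.018], 0, -1]
  ]
}}

```text
time_s: 11.22
tool_pos: [0.5589, -0.0152, 0.1784]
tool_rot: [0.0, 0.707, 0.707, 0.0]
wrist_force: [1.2, 0.2, -3.2]
width: 0.0402
grip_force: 60.9
```

>>> {"method": "step_arm", "body": {
  "series": [
    [[0.0085, -0.0044, 0], 0, -1],
    [[0.0165, -0.0088, 0], 0, -1],
    [[0.0165, -0.0088, 0], 0, -1],
    [[0.0165, -0.0088, 0], 0, -1],
    [[0.0165, -0.0088, 0], 0, -1]
  ]
}}

```text
time_s: 11.63
tool_pos: [0.5183, 0.0605, 0.1761]
tool_rot: [-0.0, 0.707, 0.707, -0.0]
wrist_force: [0.4, 0.0, -1.9]
width: 0.0401
grip_force: 61.0
```

>>> {"method": "step_arm", "body": {
  "series": [
    [[0.0165, -0.0088, 0], 0, -1],
    [[0.0165, -0.0088, 0], 0, -1],
    [[0.0165, -0.0088, 0], 0, -1],
    [[0.0165, -0.0088, 0], 0, -1],
    [[0.0165, -0.0088, 0], 0, -1]
  ]
}}

```text
time_s: 12.05
tool_pos: [0.4742, 0.1429, 0.1762]
tool_rot: [-0.0, 0.707, 0.707, -0.0]
wrist_force: [0.6, 0.3, -2.5]
width: 0.0399
grip_force: 61.0
```

>>> {"method": "step_arm", "body": {
  "series": [
    [[0.0165, -0.0088, 0], 0, -1],
    [[0.0165, -0.0088, 0], 0, -1],
    [[0.0165, -0.0088, 0], 0, -1],
    [[0.0165, -0.0088, 0], 0, -1],
    [[0.0165, -0.0088, 0], 0, -1]
  ]
}}

```text
time_s: 12.47
tool_pos: [0.4302, 0.2253, 0.1762]
tool_rot: [-0.0, 0.707, 0.707, -0.0]
wrist_force: [0.7, 0.6, -1.7]
width: 0.0402
grip_force: 61.0
```

>>> {"method": "step_arm", "body": {
  "series": [
    [[0.008, -0.0044, 0], 0, -1],
    [[0, 0, 0], 0, -1],
    [[0, 0, 0.016], 0, -1],
    [[0, 0, 0.02], 0, -1],
    [[0, 0, 0.02], 0, -1]
  ]
}}

```text
time_s: 12.88
tool_pos: [0.4274, 0.2318, 0.1201]
tool_rot: [0.0, 0.707, 0.707, 0.0]
wrist_force: [1.1, -0.4, -2.0]
width: 0.0399
grip_force: 61.0
```

>>> {"method": "step_arm", "body": {
  "series": [
    [[0, 0, 0.016], 0, -1],
    [[0, 0, 0.005], 0, -1],
    [[0, 0, 0.002], 0, -1],
    [[0, 0, 0.001], 0, -1],
    [[0, 0, 0], 0, -1]
  ]
}}

```text
time_s: 13.3
tool_pos: [0.4276, 0.2323, 0.0975]
tool_rot: [0.0, 0.707, 0.707, 0.0]
wrist_force: [0.7, -0.4, -2.1]
width: 0.0403
grip_force: 61.0
```

>>> {"method": "step_arm", "body": {
  "series": [
    [[0, 0, 0.001], 0, -1],
    [[0, 0, 0], 0, -1],
    [[0, 0, 0.001], 0, -1],
    [[0, 0, 0], 0, -1],
    [[0, 0, 0], 0, -1]
  ]
}}

```text
time_s: 13.72
tool_pos: [0.4271, 0.2324, 0.0949]
tool_rot: [0.0, 0.707, 0.707, 0.0]
wrist_force: [0.0, -0.1, -2.4]
width: 0.0404
grip_force: 61.0
```

>>> {"method": "step_arm", "body": {
  "series": [
    [[0, 0, 0.001], 0, -1],
    [[0, 0, 0], 0, -1],
    [[0, 0, 0.0005], 0, -1],
    [[0, 0, 0], 0, -1],
    [[0, 0, 0], 0, -1]
  ]
}}

```text
time_s: 14.13
tool_pos: [0.4272, 0.2325, 0.0937]
tool_rot: [0.0, 0.707, 0.707, 0.0]
wrist_force: [-1.5, 0.0, 4.5]
width: 0.0403
grip_force: 61.7
```

>>> {"method": "step_arm", "body": {
  "series": [
    [[0, 0, 0.0005], 0, -1],
    [[0, 0, 0], 0, -1],
    [[0, 0, 0], 0, -1],
    [[0, 0, 0], 0, -1]
  ]
}}

```text
time_s: 14.47
tool_pos: [0.4273, 0.2326, 0.0936]
tool_rot: [0.0, 0.707, 0.707, 0.0]
wrist_force: [-4.2, -0.5, 10.7]
width: 0.04
grip_force: 62.5
```

>>> {"method": "step_arm", "body": {
  "series": [
    [[0, 0, -0.001], 0, -1],
    [[0, 0, 0], 0, 0],
    [[0, 0, 0], 0, 1],
    [[0, 0, 0], 0, 1],
    [[0, 0, 0], 0, 1]
  ]
}}

```text
time_s: 14.88
tool_pos: [0.4272, 0.2323, 0.0937]
tool_rot: [0.0, 0.707, 0.707, -0.0]
wrist_force: [0.1, -0.9, -0.2]
width: 0.0771
grip_force: 0.0
```

>>> {"method": "step_arm", "body": {
  "series": [
    [[0, 0, 0], 0, 1],
    [[0, 0, -0.008], 0, 1],
    [[0, 0, -0.03], 0, 1],
    [[0, 0, -0.04], 0, 1],
    [[0, 0, -0.04], 0, 1]
  ]
}}

```text
time_s: 15.3
tool_pos: [0.4266, 0.2321, 0.2135]
tool_rot: [-0.0, 0.707, 0.707, -0.001]
wrist_force: [0.5, -0.2, 1.0]
width: 0.0854
grip_force: 0.0
```

>>> {"method": "step_arm", "body": {
  "series": [
    [[-0.0206, 0.0186, -0.01], 0, 1],
    [[-0.0206, 0.0186, 0], 0, 1],
    [[-0.0206, 0.0186, 0], 0, 1],
    [[-0.0206, 0.0186, 0], 0, 1],
    [[-0.0206, 0.0186, 0], 0, 1]
  ]
}}

```text
time_s: 15.72
tool_pos: [0.5208, 0.1282, 0.2226]
tool_rot: [0.0, 0.707, 0.707, 0.0]
wrist_force: [-0.1, -0.3, 0.0]
width: 0.0851
grip_force: 0.0
```

>>> {"method": "step_arm", "body": {
  "series": [
    [[-0.0206, 0.0186, 0], 0, 1],
    [[-0.0206, 0.0186, 0], 0, 1],
    [[-0.0206, 0.0186, 0], 0, 1],
    [[-0.0206, 0.0186, 0], 0, 1],
    [[-0.0206, 0.0186, 0], 0, 1]
  ]
}}

```text
time_s: 16.13
tool_pos: [0.6138, 0.0251, 0.2224]
tool_rot: [0.0, 0.707, 0.707, 0.0]
wrist_force: [0.1, 1.2, -0.4]
width: 0.0852
grip_force: 0.0
```

>>> {"method": "step_arm", "body": {
  "series": [
    [[0, 0, 0], 0, 1],
    [[0, 0, 0], 0, 1],
    [[0, 0, 0], 0, 1]
  ]
}}

```text
time_s: 16.38
tool_pos: [0.6127, 0.0266, 0.222]
tool_rot: [-0.0, 0.707, 0.707, -0.0]
wrist_force: [0.0, 0.4, 0.6]
width: 0.0854
grip_force: 0.0
```

```bash
python3 - <<'E'
from h import *
np.set_printoptions(suppress=True)
s=monitor.read_state();print(s['tool_pos'])
a=viewer.read_camera("scene");b=viewer.read_camera("wrist");cal=viewer.calibration("wrist")
print('proj label guess',proj(cal,[[.6141,.0068,.056],[.6137,.027,.048],[.613,.047,.040]]))
for c in blobs(b,(0,0,140),(180,70,255),(270,150,400,400),40)[:6]:
    p=c.reshape(-1,2).mean(0);print('label',p,[ray(cal,[p],z)[0,:2].round(4) for z in(.056,.048,.040)])
for n,lo,hi in(('org',(5,150,90),(18,255,255)),('blu',(105,150,70),(125,255,255))):
    for c in blobs(b,lo,hi,(150,0,500,330))[:1]:
        r=rect(cal,c,.010);w=ray(cal,c.reshape(-1,2)+0.,.010)*1000
        d=w[w[:,0]>w[:,0].max()-36];A=np.c_[2*d[:,:2],np.ones(len(d))];q=np.linalg.lstsq(A,(d[:,:2]**2).sum(1),rcond=None)[0]
        print(n,r,'disc',q[:2].round(1),np.sqrt(q[2]+q[0]**2+q[1]**2).round(1))
im=np.hstack([cv2.resize(a[80:280,250:550],(320,214)),cv2.resize(b[100:400,160:480],(228,214))]);im=b[60:420,120:540];cv2.imwrite("pics/c4.png",im[:,:,::-1]);cv2.imwrite("pics/s4.png",a[80:380,250:550,::-1])
E
```

```text
[0.61272805 0.02658438 0.22198664]
proj label guess [[324.23115956 238.88461667]
 [323.83668277 216.8484191 ]
 [323.14125512 195.20909514]]
label [355.31719745 301.32101911] [array([ 0.6468, -0.0617]), array([ 0.6477, -0.066 ]), array([ 0.6486, -0.0703])]
label [323.39393939 196.24242424] [array([0.6132, 0.0489]), array([0.6132, 0.0475]), array([0.6133, 0.046 ])]
label [323.953125 217.984375] [array([0.6138, 0.0279]), array([0.6138, 0.0258]), array([0.6139, 0.0238])]
label [324.2        239.84615385] [array([0.6141, 0.0058]), array([0.6141, 0.0032]), array([0.6142, 0.0006])]
org [540.   57.5 103.2  61.6  -0.9] disc [561.3  57.4] 30.6
blu [538.7 -14.5 103.4  62.3  -0.9] disc [559.6 -14.6] 31.1
```

View pics/c4.png

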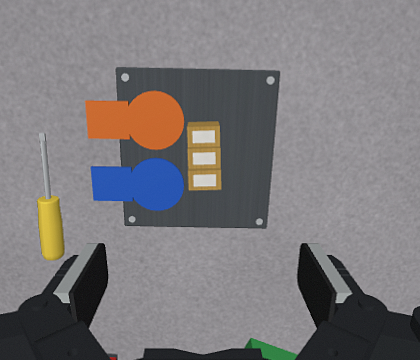

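View pics/s4.png

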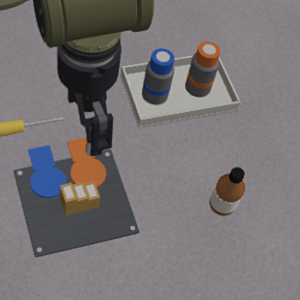

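The wrist crop shows both pads free (orange disc (155,120), blue disc (157,184)) and the gauge labels at (204,137),(204,158),(204,180). The scene crop shows both canisters upright in the tray. I'll go down on the gauge now.

>>> {"method": "step_arm", "body": {
  "series": [
    [[0, 0.001, 0.04], -1.3, 1],
    [[0, 0, 0.04], 0, 1],
    [[0, 0, 0.04], 0, 1],
    [[0, 0, 0.04], 0, 1],
    [[0, 0, 0.025], 0, 1]
  ]
}}

```text
time_s: 16.9
tool_pos: [0.6121, 0.0271, 0.0333]
tool_rot: [-0.001, 0.699, 0.715, -0.001]
wrist_force: [-0.4, 0.1, -0.8]
width: 0.0853
grip_force: 0.0
```

>>> {"method": "step_arm", "body": {
  "series": [
    [[0, 0, 0.014], 0, 1],
    [[0, 0, 0.006], 0, 1],
    [[0, 0, 0], 0, 1],
    [[0, 0, 0], 0, 1]
  ]
}}

```text
time_s: 17.23
tool_pos: [0.6149, 0.0265, 0.0185]
tool_rot: [0.001, 0.699, 0.715, 0.001]
wrist_force: [0.1, 0.2, 0.8]
width: 0.0859
grip_force: 0.0
```

>>> {"method": "step_arm", "body": {
  "series": [
    [[0, 0, 0], 0, 0.2],
    [[0, 0, 0], 0, 0],
    [[0, 0, 0], 0, -1],
    [[0, 0, 0], 0, -1],
    [[0, 0, 0], 0, -1]
  ]
}}

```text
time_s: 17.65
tool_pos: [0.6143, 0.0263, 0.0175]
tool_rot: [0.0, 0.699, 0.715, 0.0]
wrist_force: [-2.6, -0.4, 1.0]
width: 0.0311
grip_force: 60.3
```

>>> {"method": "step_arm", "body": {
  "series": [
    [[0, 0, 0], 0, -1],
    [[0, 0, 0], 0, -1],
    [[0, 0, 0], 0, -1],
    [[0, 0, 0], 0, -1],
    [[0, 0, 0], 0, -1]
  ]
}}

```text
time_s: 18.07
tool_pos: [0.6143, 0.0262, 0.0175]
tool_rot: [0.0, 0.699, 0.715, 0.0]
wrist_force: [-2.4, -0.2, 6.0]
width: 0.0314
grip_force: 61.1
```

>>> {"method": "step_arm", "body": {
  "series": [
    [[0, 0, -0.008], 0, -1],
    [[0, 0, -0.03], 0, -1],
    [[0, 0, -0.04], 0, -1],
    [[0, 0, -0.04], 0, -1],
    [[0, 0, -0.032], 0, -1]
  ]
}}

```text
time_s: 18.48
tool_pos: [0.614, 0.0263, 0.17]
tool_rot: [0.001, 0.699, 0.715, 0.0]
wrist_force: [0.5, -0.2, -3.1]
width: 0.0312
grip_force: 60.6
```

>>> {"method": "step_arm", "body": {
  "series": [
    [[-0.0273, -0.0156, 0], 0, -1],
    [[-0.0273, -0.0156, 0], 0, -1],
    [[-0.0273, -0.0156, 0], 0, -1],
    [[-0.0273, -0.0156, 0], 0, -1],
    [[-0.0273, -0.0156, 0], 0, -1]
  ]
}}

```text
time_s: 18.9
tool_pos: [0.5379, -0.1129, 0.1669]
tool_rot: [-0.0, 0.699, 0.715, -0.0]
wrist_force: [-0.1, -0.2, -3.6]
width: 0.0309
grip_force: 60.8
```

>>> {"method": "step_arm", "body": {
  "series": [
    [[-0.0273, -0.0156, 0], 0, -1],
    [[-0.0273, -0.0156, 0], 0, -1],
    [[-0.0273, -0.0156, 0], 0, -1],
    [[-0.0273, -0.0156, 0], 0, -1],
    [[-0.0273, -0.0156, 0], 0, -1]
  ]
}}

```text
time_s: 19.32
tool_pos: [0.463, -0.2512, 0.167]
tool_rot: [-0.0, 0.699, 0.715, -0.0]
wrist_force: [0.4, -1.0, -3.3]
width: 0.0312
grip_force: 60.8
```

>>> {"method": "step_arm", "body": {
  "series": [
    [[-0.0273, -0.0156, 0], 0, -1],
    [[-0.0273, -0.0156, 0], 0, -1],
    [[0, 0, 0], 6.75, -1],
    [[0, 0, 0], 6.75, -1],
    [[0, 0, 0], 6.75, -1]
  ]
}}

```text
time_s: 19.73
tool_pos: [0.4336, -0.3058, 0.1669]
tool_rot: [-0.0, 0.816, 0.578, -0.0]
wrist_force: [-0.7, -0.2, -4.3]
width: 0.0313
grip_force: 60.7
```

>>> {"method": "step_arm", "body": {
  "series": [
    [[0, 0, 0], 6.75, -1],
    [[0, 0, 0], 6.75, -1],
    [[0, 0, 0], 6.75, -1],
    [[0, 0, 0], 6.75, -1],
    [[0, 0, 0], 6.75, -1]
  ]
}}

```text
time_s: 20.15
tool_pos: [0.434, -0.3053, 0.1669]
tool_rot: [-0.0, 0.948, 0.317, -0.0]
wrist_force: [-0.3, 0.2, -2.4]
width: 0.0312
grip_force: 60.7
```

>>> {"method": "step_arm", "body": {
  "series": [
    [[0, 0, 0], 6.75, -1],
    [[0, 0, 0], 6.75, -1],
    [[0, 0, 0], 6.75, -1],
    [[0, 0, 0], 6.75, -1],
    [[0, 0, 0], 6.75, -1]
  ]
}}

```text
time_s: 20.57
tool_pos: [0.434, -0.3052, 0.1669]
tool_rot: [-0.0, 1.0, 0.028, -0.0]
wrist_force: [0.2, 0.6, -3.1]
width: 0.031
grip_force: 60.7
```

>>> {"method": "step_arm", "body": {
  "series": [
    [[0, 0, 0], 6.75, -1],
    [[0, 0, 0], 0, -1],
    [[0, 0, 0], 0, -1],
    [[0, 0, 0], 0, -1]
  ]
}}

```text
time_s: 20.9
tool_pos: [0.4341, -0.3054, 0.1669]
tool_rot: [-0.0, 1.0, -0.026, -0.0]
wrist_force: [-0.5, 0.4, -4.0]
width: 0.0313
grip_force: 60.6
```

```bash
python3 - <<'E'
from h import *
np.set_printoptions(suppress=True)
s=monitor.read_state();print(s['tool_pos'],s['tool_rot'],s['qpos'])
T=rot(s['tool_rot']);print('yaw y',np.degrees(np.arctan2(T[1,1],T[0,1])))
for n in("wrist","scene","top"):
    b=viewer.read_camera(n);cal=viewer.calibration(n);cv2.imwrite(f"pics/n_{n}.png",b[:,:,::-1])
    q=proj(cal,[[.4346,-.3051,.012]])[0];print(n,q)
    x,y=q.astype(int);r=150 if n=="wrist" else 55
    m=[c for lo,hi in(((172,120,60),(180,255,255)),((0,150,60),(4,255,255))) for c in blobs(b,lo,hi,(max(x-r,0),max(y-r,0),x+r,y+r),60)[:1]]
    for c in m:print(rect(cal,c,.012))
E
```

```text
[ 0.43409899 -0.30535396  0.16685399] [-0.00004682  0.99965861 -0.0261278  -0.00007941] [-0.68202253  0.31995915  1.65154653 -0.0000246   1.17026996  0.94104495]
yaw y -92.9943669068196
wrist [321.50750325 221.13193454]
[ 439.4 -306.8  101.1   81.9   -3.5]
scene [123.86899388 237.78758333]
[ 438.5 -305.3  113.2   81.9   -3.1]
top [458.16147762 315.61142523]
[ 434.8 -305.   108.7   82.3   -3.5]
```

View pics/n_wrist.png

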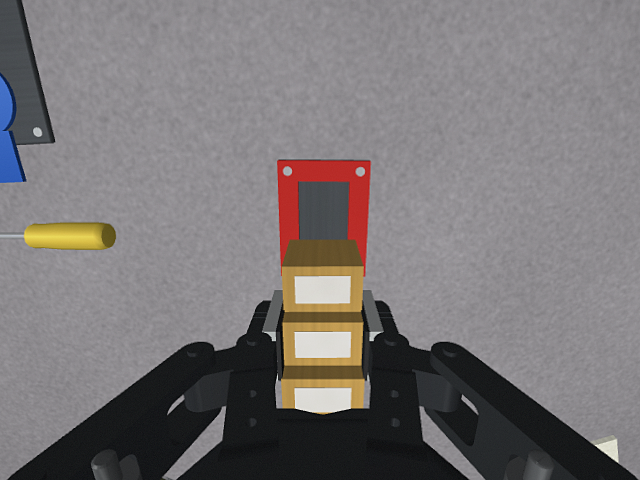

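The wrist view shows the gauge held straight over the nest, whose far rim edge is at row 160 and pocket at x 299–348. The three views agree within 2–3 mm, and the pocket play is ±7 mm.

>>> {"method": "step_arm", "body": {
  "series": [
    [[0.001, 0, 0.02], 0.3, -1],
    [[0, 0, 0.03], 0, -1],
    [[0, 0, 0.035], 0, -1],
    [[0, 0, 0.03], 0, -1],
    [[0, 0, 0.018], 0, -1]
  ]
}}

```text
time_s: 21.47
tool_pos: [0.4341, -0.3046, 0.0307]
tool_rot: [-0.001, 1.0, -0.03, -0.001]
wrist_force: [-0.0, -0.3, -2.8]
width: 0.0312
grip_force: 60.5
```

>>> {"method": "step_arm", "body": {
  "series": [
    [[0, 0, 0.006], 0, -1],
    [[0, 0, 0.004], 0, -1],
    [[0, 0, 0.002], 0, -1],
    [[0, 0, 0], 0, -1],
    [[0, 0, 0], 0, -1]
  ]
}}

```text
time_s: 21.88
tool_pos: [0.4357, -0.3059, 0.023]
tool_rot: [0.001, 1.0, -0.031, 0.001]
wrist_force: [0.0, 0.1, -3.8]
width: 0.0314
grip_force: 60.4
```

>>> {"method": "step_arm", "body": {
  "series": [
    [[0, 0, 0.001], 0, -1],
    [[0, 0, 0], 0, -1],
    [[0, 0, 0.001], 0, -1],
    [[0, 0, 0], 0, -1],
    [[0, 0, 0], 0, -1]
  ]
}}

```text
time_s: 22.3
tool_pos: [0.4352, -0.3055, 0.0198]
tool_rot: [0.0, 1.0, -0.031, 0.0]
wrist_force: [-0.7, -0.0, -4.0]
width: 0.0307
grip_force: 60.4
```

>>> {"method": "step_arm", "body": {
  "series": [
    [[0, 0, 0.001], 0, -1],
    [[0, 0, 0], 0, -1],
    [[0, 0, 0], 0, -1],
    [[0, 0, 0], 0, -1],
    [[0, 0, 0], 0, -1]
  ]
}}

```text
time_s: 22.72
tool_pos: [0.4352, -0.3055, 0.0188]
tool_rot: [0.0, 1.0, -0.031, -0.0]
wrist_force: [0.4, 0.1, -3.4]
width: 0.0313
grip_force: 60.4
```

>>> {"method": "step_arm", "body": {
  "series": [
    [[0, 0, 0.001], 0, -1],
    [[0, 0, 0], 0, -1],
    [[0, 0, 0], 0, -1],
    [[0, 0, 0.0005], 0, -1],
    [[0, 0, 0], 0, -1]
  ]
}}

```text
time_s: 23.13
tool_pos: [0.4352, -0.3055, 0.0175]
tool_rot: [0.0, 1.0, -0.031, 0.0]
wrist_force: [-1.0, 1.6, 1.6]
width: 0.0311
grip_force: 61.0
```

>>> {"method": "step_arm", "body": {
  "series": [
    [[0, 0, 0.0005], 0, -1],
    [[0, 0, 0], 0, -1],
    [[0, 0, 0], 0, -1],
    [[0, 0, 0], 0, -1]
  ]
}}

```text
time_s: 23.47
tool_pos: [0.4353, -0.3055, 0.0175]
tool_rot: [0.0, 1.0, -0.031, 0.0]
wrist_force: [-5.4, 4.0, 8.8]
width: 0.0309
grip_force: 62.3
```

>>> {"method": "step_arm", "body": {
  "series": [
    [[0, 0, -0.001], 0, -1],
    [[0, 0, 0], 0, 0],
    [[0, 0, 0], 0, 1],
    [[0, 0, 0], 0, 1],
    [[0, 0, 0], 0, 1]
  ]
}}

```text
time_s: 23.88
tool_pos: [0.4353, -0.3056, 0.0178]
tool_rot: [0.0, 1.0, -0.031, 0.0]
wrist_force: [-0.4, 0.1, -0.3]
width: 0.077
grip_force: 0.0
```

>>> {"method": "step_arm", "body": {
  "series": [
    [[0, 0, 0], 0, 1],
    [[0, 0, -0.01], 0, 1],
    [[0, 0, -0.03], 0, 1],
    [[0, 0, -0.04], 0, 1],
    [[0, 0, -0.04], 0, 1]
  ]
}}

```text
time_s: 24.3
tool_pos: [0.4347, -0.3051, 0.1395]
tool_rot: [-0.0, 1.0, -0.031, -0.001]
wrist_force: [0.6, -1.0, 0.2]
width: 0.0853
grip_force: 0.0
```

>>> {"method": "step_arm", "body": {
  "series": [
    [[0, 0, -0.04], 0, 1],
    [[0, 0, -0.04], 0, 1],
    [[0, 0, 0], 0, 1],
    [[0, 0, 0], 0, 1]
  ]
}}

```text
time_s: 24.63
tool_pos: [0.4357, -0.3059, 0.2206]
tool_rot: [0.002, 1.0, -0.031, 0.002]
wrist_force: [-0.6, 0.3, -1.2]
width: 0.0852
grip_force: 0.0
```

```bash
python3 - <<'E'
from h import *
s=monitor.read_state();print(s['tool_pos'])
a=viewer.read_camera("scene");b=viewer.read_camera("wrist")
im=np.hstack([cv2.resize(a[190:290,70:190],(360,300)),cv2.resize(b[100:400,140:500],(360,300))]);cv2.imwrite("pics/n2.png",im[:,:,::-1])
E
```

```text
[ 0.43568376 -0.3058759   0.22060864]
```

View pics/n2.png

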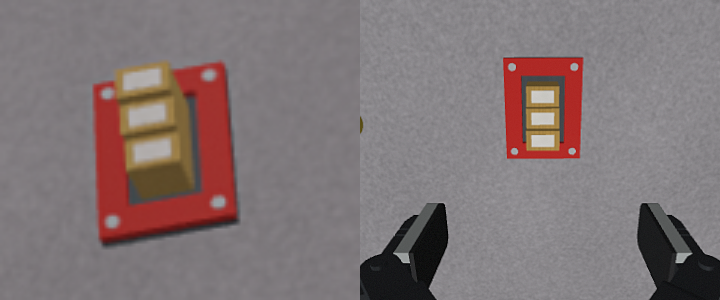

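The gauge sits flat in the pocket with floor visible all around it. Going back to the tray.

>>> {"method": "step_arm", "body": {
  "series": [
    [[0, 0, 0], -6.66, 1],
    [[0, 0, 0], -6.66, 1],
    [[0, 0, 0], -6.66, 1],
    [[0, 0, 0], -6.66, 1],
    [[0, 0, 0], -6.66, 1]
  ]
}}

```text
time_s: 25.15
tool_pos: [0.4347, -0.3051, 0.2162]
tool_rot: [-0.001, 0.966, 0.26, -0.001]
wrist_force: [0.0, -0.3, -0.9]
width: 0.0853
grip_force: 0.0
```

>>> {"method": "step_arm", "body": {
  "series": [
    [[0, 0, 0], -6.66, 1],
    [[0, 0, 0], -6.66, 1],
    [[0, 0, 0], -6.66, 1],
    [[0, 0, 0], -6.66, 1],
    [[0, 0, 0], -6.66, 1]
  ]
}}

```text
time_s: 25.57
tool_pos: [0.4348, -0.3051, 0.2162]
tool_rot: [-0.001, 0.851, 0.526, -0.0]
wrist_force: [0.4, -1.0, 0.0]
width: 0.0855
grip_force: 0.0
```

>>> {"method": "step_arm", "body": {
  "series": [
    [[0, 0, 0], -6.66, 1],
    [[0, 0, 0], -6.66, 1],
    [[0, 0, 0], -6.66, 1],
    [[0, 0, 0], -6.66, 1],
    [[0, 0, 0], 0, 1]
  ]
}}

```text
time_s: 25.98
tool_pos: [0.4348, -0.3052, 0.2163]
tool_rot: [-0.001, 0.707, 0.707, -0.0]
wrist_force: [0.5, 0.1, 0.6]
width: 0.0854
grip_force: 0.0
```

>>> {"method": "step_arm", "body": {
  "series": [
    [[0.036, -0.0006, 0], 0, 1],
    [[0.036, -0.0006, 0], 0, 1],
    [[0.036, -0.0006, 0], 0, 1],
    [[0.036, -0.0006, 0], 0, 1],
    [[0.036, -0.0006, 0], 0, 1]
  ]
}}

```text
time_s: 26.4
tool_pos: [0.4323, -0.1238, 0.2169]
tool_rot: [-0.001, 0.711, 0.704, -0.0]
wrist_force: [0.3, 0.0, 0.1]
width: 0.0854
grip_force: 0.0
```

>>> {"method": "step_arm", "body": {
  "series": [
    [[0.036, -0.0006, 0], 0, 1],
    [[0.036, -0.0006, 0], 0, 1],
    [[0.036, -0.0006, 0], 0, 1],
    [[0.036, -0.0006, 0], 0, 1],
    [[0.036, -0.0006, 0], 0, 1]
  ]
}}

```text
time_s: 26.82
tool_pos: [0.4302, 0.0562, 0.2171]
tool_rot: [-0.0, 0.711, 0.704, -0.001]
wrist_force: [1.8, -0.4, -0.2]
width: 0.0855
grip_force: 0.0
```

>>> {"method": "step_arm", "body": {
  "series": [
    [[0.036, -0.0006, 0], 0, 1],
    [[0.036, -0.0006, 0], 0, 1],
    [[0.036, -0.0006, 0], 0, 1],
    [[0.036, -0.0006, 0], 0, 1],
    [[0.034, 0, 0], 0, 1]
  ]
}}

```text
time_s: 27.23
tool_pos: [0.4287, 0.2344, 0.2169]
tool_rot: [-0.0, 0.71, 0.704, -0.001]
wrist_force: [0.9, -0.5, 0.5]
width: 0.0854
grip_force: 0.0
```

>>> {"method": "step_arm", "body": {
  "series": [
    [[0, 0, 0], 0, 1],
    [[0, 0, 0], 0, 1],
    [[0, 0, 0], 0, 1],
    [[0, 0, 0], 0, 1]
  ]
}}

```text
time_s: 27.57
tool_pos: [0.4295, 0.2317, 0.2174]
tool_rot: [-0.0, 0.71, 0.704, -0.0]
wrist_force: [0.5, 0.4, 0.3]
width: 0.0854
grip_force: 0.0
```

```bash
cat > caps.py <<'E'
from h import *
np.set_printoptions(suppress=True)
s=monitor.read_state();T=rot(s['tool_rot']);print(s['tool_pos'],'yaw',np.degrees(np.arctan2(T[1,1],T[0,1])).round(2))
b=viewer.read_camera("wrist");cal=viewer.calibration("wrist")
h=cv2.cvtColor(b,cv2.COLOR_RGB2HSV)
for n,lo,hi,xy in(('org',(4,130,80),(18,255,255),(.4303,.3225)),('blu',(105,130,60),(125,255,255),(.4273,.2325))):
    q=proj(cal,[[*xy,.115]])[0];x,y=q.astype(int)
    # white cap disc nearest the expected pixel, and coloured cap around it
    for c in blobs(b,(0,0,150),(180,45,255),(x-22,max(y-22,0),x+22,y+22),60)[:1]:
        e=cv2.minEnclosingCircle(c);print(n,'exp',q.round(1),'disc',np.round(e[0],1),round(e[1],1),ray(cal,[e[0]],.115)[0].round(4))
cv2.imwrite("pics/caps.png",b[:,:,::-1])
E
python3 caps.py
```

```text
[0.42945375 0.2316626  0.21743165] yaw -0.43
org exp [323.2 114.9] disc [322.8 117.8] 17.9 [0.43   0.3206 0.115 ]
blu exp [320.  237.9] disc [318.4 239.8] 15.2 [0.426 0.231 0.115]
```

>>> {"method": "step_arm", "body": {
  "series": [
    [[0.0005, -0.0025, 0.02], -0.4, 1],
    [[0, 0, 0.03], 0, 1],
    [[0, 0, 0.035], 0, 1],
    [[0, 0, 0.028], 0, 1],
    [[0, 0, 0.012], 0, 1]
  ]
}}

```text
time_s: 28.03
tool_pos: [0.4257, 0.2315, 0.0894]
tool_rot: [-0.001, 0.707, 0.707, -0.002]
wrist_force: [-0.1, 0.3, 0.4]
width: 0.0853
grip_force: 0.0
```

>>> {"method": "step_arm", "body": {
  "series": [
    [[0, 0, 0], 0, 1],
    [[0, 0, 0], 0, 0.3],
    [[0, 0, 0], 0, 0],
    [[0, 0, 0], 0, -1],
    [[0, 0, 0], 0, -1]
  ]
}}

```text
time_s: 28.45
tool_pos: [0.4275, 0.2333, 0.0942]
tool_rot: [0.0, 0.706, 0.708, 0.001]
wrist_force: [-4.7, -0.1, 19.5]
width: 0.0404
grip_force: 58.5
```

>>> {"method": "step_arm", "body": {
  "series": [
    [[0, 0, 0], 0, -1],
    [[0, 0, 0], 0, -1],
    [[0, 0, 0], 0, -1],
    [[0, 0, 0], 0, -1],
    [[0, 0, 0], 0, -1]
  ]
}}

```text
time_s: 28.87
tool_pos: [0.4275, 0.2334, 0.0943]
tool_rot: [0.0, 0.706, 0.708, 0.001]
wrist_force: [-2.8, -0.6, 10.1]
width: 0.04
grip_force: 59.6
```

>>> {"method": "step_arm", "body": {
  "series": [
    [[0, 0, -0.008], 0, -1],
    [[0, 0, -0.018], 0, -1],
    [[0, 0, -0.018], 0, -1],
    [[0, 0, -0.018], 0, -1],
    [[0, 0, -0.018], 0, -1]
  ]
}}

```text
time_s: 29.28
tool_pos: [0.4268, 0.233, 0.1743]
tool_rot: [0.0, 0.706, 0.708, 0.0]
wrist_force: [0.1, 0.0, -1.5]
width: 0.0402
grip_force: 60.9
```

>>> {"method": "step_arm", "body": {
  "series": [
    [[0, 0, 0], 0, -1],
    [[0, 0, 0], 0, -1],
    [[0, 0, 0], 0, -1]
  ]
}}

```text
time_s: 29.53
tool_pos: [0.4266, 0.2329, 0.1721]
tool_rot: [-0.0, 0.706, 0.708, -0.0]
wrist_force: [-0.2, 0.3, -3.4]
width: 0.0401
grip_force: 61.0
```

```bash
python3 - <<'E'
from h import *
np.set_printoptions(suppress=True)
s=monitor.read_state();print(s['tool_pos'],s['tool_rot'],s['width'])
b=viewer.read_camera("wrist");cal=viewer.calibration("wrist");P=s['tool_pos']
q=proj(cal,[P+[0,0,.021]])[0];x,y=q.astype(int)
for c in blobs(b,(0,0,150),(180,45,255),(x-45,y-45,x+45,y+45),60)[:1]:
    e=cv2.minEnclosingCircle(c);print('cap rel tool',q,e,(ray(cal,[e[0]],P[2]+.0214)[0]-P).round(4))
E
```

```text
[0.42657861 0.23287237 0.17206028] [-0.00016988  0.70639835  0.70781434 -0.00045053] 0.04009095313411953
cap rel tool [323.43317002 327.90478504] ((322.5818176269531, 332.0), 27.870454788208008) [-0.0004 -0.0018  0.0214]
```

>>> {"method": "step_arm", "body": {
  "series": [
    [[-0.0084, 0.0042, 0], 0, -1],
    [[-0.0164, 0.0089, 0], 0, -1],
    [[-0.0164, 0.0089, 0], 0, -1],
    [[-0.0164, 0.0089, 0], 0, -1],
    [[-0.0164, 0.0089, 0], 0, -1]
  ]
}}

```text
time_s: 30.0
tool_pos: [0.4672, 0.1577, 0.172]
tool_rot: [-0.0, 0.706, 0.708, -0.001]
wrist_force: [-0.0, -0.5, -2.5]
width: 0.0399
grip_force: 61.0
```

>>> {"method": "step_arm", "body": {
  "series": [
    [[-0.0164, 0.0089, 0], 0, -1],
    [[-0.0164, 0.0089, 0], 0, -1],
    [[-0.0164, 0.0089, 0], 0, -1],
    [[-0.0164, 0.0089, 0], 0, -1],
    [[-0.0164, 0.0089, 0], 0, -1]
  ]
}}

```text
time_s: 30.42
tool_pos: [0.5118, 0.0757, 0.172]
tool_rot: [-0.0, 0.706, 0.708, -0.001]
wrist_force: [-0.5, 0.5, -1.8]
width: 0.0402
grip_force: 61.0
```

>>> {"method": "step_arm", "body": {
  "series": [
    [[-0.0164, 0.0089, 0], 0, -1],
    [[-0.0164, 0.0089, 0], 0, -1],
    [[-0.0164, 0.0089, 0], 0, -1],
    [[-0.0164, 0.0089, 0], 0, -1],
    [[-0.0164, 0.0089, 0], 0, -1]
  ]
}}

```text
time_s: 30.83
tool_pos: [0.5563, -0.0062, 0.1719]
tool_rot: [-0.001, 0.706, 0.708, -0.001]
wrist_force: [1.1, 0.2, -2.5]
width: 0.0403
grip_force: 61.0
```

>>> {"method": "step_arm", "body": {
  "series": [
    [[-0.0084, 0.0042, 0], 0, -1],
    [[0, 0, 0], 0, -1],
    [[0, 0, 0.016], 0, -1],
    [[0, 0, 0.02], 0, -1],
    [[0, 0, 0.02], 0, -1]
  ]
}}

```text
time_s: 31.25
tool_pos: [0.56, -0.0125, 0.116]
tool_rot: [0.0, 0.706, 0.708, 0.0]
wrist_force: [0.6, -0.6, -2.7]
width: 0.0396
grip_force: 61.1
```

>>> {"method": "step_arm", "body": {
  "series": [
    [[0, 0, 0.01], 0, -1],
    [[0, 0, 0.002], 0, -1],
    [[0, 0, 0.001], 0, -1],
    [[0, 0, 0], 0, -1],
    [[0, 0, 0], 0, -1]
  ]
}}

```text
time_s: 31.67
tool_pos: [0.5609, -0.013, 0.1049]
tool_rot: [0.001, 0.706, 0.708, 0.001]
wrist_force: [-0.4, 0.5, -2.9]
width: 0.0398
grip_force: 61.1
```

```bash
python3 - <<'E'
from h import *
np.set_printoptions(suppress=True)
s=monitor.read_state();print(s['tool_pos'],s['wrist_force'])
out=[]
for n,R_ in(("scene",(235,185,395,305)),("top",(255,220,345,300))):
    b=viewer.read_camera(n);x0,y0,x1,y1=R_
    out.append(cv2.resize(b[y0:y1,x0:x1],(390,300),interpolation=cv2.INTER_CUBIC))
cv2.imwrite("pics/p1.png",np.hstack(out)[:,:,::-1])
E
```

```text
[ 0.5609215  -0.01297787  0.10488575] [-0.43327078  0.48387013 -2.9023725 ]
```

>>> {"method": "step_arm", "body": {
  "series": [
    [[0, 0, 0.002], 0, -1],
    [[0, 0, 0], 0, -1],
    [[0, 0, 0], 0, -1],
    [[0, 0, 0], 0, -1]
  ]
}}

```text
time_s: 32.1
tool_pos: [0.5605, -0.0131, 0.1018]
tool_rot: [0.0, 0.706, 0.708, 0.0]
wrist_force: [1.0, -0.4, -2.7]
width: 0.0401
grip_force: 61.1
```

```bash
python3 - <<'E'
from h import *
np.set_printoptions(suppress=True)
s=monitor.read_state();print(s['tool_pos'],s['wrist_force'])
b=viewer.read_camera("wrist");cv2.imwrite("pics/w5.png",b[:,:,::-1])
out=[]
for n,R_ in(("scene",(235,185,395,305)),("wrist",(220,110,420,264))):
    b=viewer.read_camera(n);x0,y0,x1,y1=R_
    out.append(cv2.resize(b[y0:y1,x0:x1],(390,300),interpolation=cv2.INTER_CUBIC))
cv2.imwrite("pics/p2.png",np.hstack(out)[:,:,::-1])
E
```

```text
[ 0.56047151 -0.01305765  0.10182475] [ 0.99126242 -0.37641183 -2.67130909]
```

View pics/p2.png

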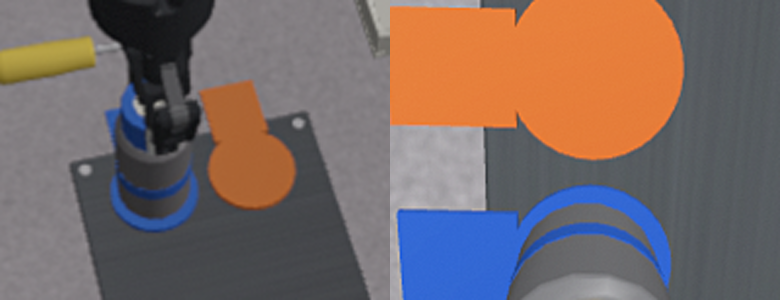

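Blue pad ring is visible around the canister in both views, with a slight offset to +x. I'll shift −0.8 mm in x and −0.4 mm in y and set it down.

>>> {"method": "step_arm", "body": {
  "series": [
    [[-0.0004, -0.0008, 0.001], 0, -1],
    [[0, 0, 0], 0, -1],
    [[0, 0, 0.001], 0, -1],
    [[0, 0, 0], 0, -1],
    [[0, 0, 0], 0, -1]
  ]
}}

```text
time_s: 32.67
tool_pos: [0.5596, -0.0135, 0.0997]
tool_rot: [-0.0, 0.706, 0.708, -0.0]
wrist_force: [0.0, 0.3, -2.3]
width: 0.0398
grip_force: 61.1
```

>>> {"method": "step_arm", "body": {
  "series": [
    [[0, 0, 0.0005], 0, -1],
    [[0, 0, 0], 0, -1],
    [[0, 0, 0.0005], 0, -1],
    [[0, 0, 0], 0, -1],
    [[0, 0, 0], 0, -1]
  ]
}}

```text
time_s: 33.08
tool_pos: [0.5598, -0.0135, 0.0994]
tool_rot: [0.0, 0.706, 0.708, 0.0]
wrist_force: [-3.2, 0.5, 5.1]
width: 0.0401
grip_force: 61.9
```

>>> {"method": "step_arm", "body": {
  "series": [
    [[0, 0, 0.0005], 0, -1],
    [[0, 0, 0], 0, -1],
    [[0, 0, 0], 0, -1],
    [[0, 0, 0], 0, -1]
  ]
}}

```text
time_s: 33.42
tool_pos: [0.5599, -0.0135, 0.0994]
tool_rot: [0.0, 0.706, 0.708, 0.0]
wrist_force: [-5.2, 0.3, 10.8]
width: 0.0399
grip_force: 62.4
```

>>> {"method": "step_arm", "body": {
  "series": [
    [[0, 0, -0.001], 0, -1],
    [[0, 0, 0], 0, 0],
    [[0, 0, 0], 0, 1],
    [[0, 0, 0], 0, 1],
    [[0, 0, 0], 0, 1]
  ]
}}

```text
time_s: 33.83
tool_pos: [0.5597, -0.0134, 0.0992]
tool_rot: [-0.0, 0.706, 0.708, 0.0]
wrist_force: [0.4, 0.5, 0.6]
width: 0.0767
grip_force: 0.0
```

>>> {"method": "step_arm", "body": {
  "series": [
    [[0, 0, 0], 0, 1],
    [[0, 0, -0.008], 0, 1],
    [[0, 0, -0.03], 0, 1],
    [[0, 0, -0.04], 0, 1],
    [[0, 0, -0.04], 0, 1]
  ]
}}

```text
time_s: 34.25
tool_pos: [0.5591, -0.0134, 0.2189]
tool_rot: [-0.001, 0.706, 0.708, -0.0]
wrist_force: [0.8, 0.2, 0.7]
width: 0.0856
grip_force: 0.0
```

>>> {"method": "step_arm", "body": {
  "series": [
    [[0.0279, -0.0108, 0], 0, 1],
    [[0.0279, -0.0108, 0], 0, 1],
    [[0.0279, -0.0108, 0], 0, 1],
    [[0.0279, -0.0108, 0], 0, 1],
    [[0.0279, -0.0108, 0], 0, 1]
  ]
}}

```text
time_s: 34.67
tool_pos: [0.5047, 0.1271, 0.2181]
tool_rot: [0.0, 0.706, 0.708, 0.0]
wrist_force: [1.2, 0.2, -0.6]
width: 0.0855
grip_force: 0.0
```

>>> {"method": "step_arm", "body": {
  "series": [
    [[0.0279, -0.0108, 0], 0, 1],
    [[0.0279, -0.0108, 0], 0, 1],
    [[0.0279, -0.0108, 0], 0, 1],
    [[0.0279, -0.0108, 0], 0, 1],
    [[0.0279, -0.0108, 0], 0, 1]
  ]
}}

```text
time_s: 35.08
tool_pos: [0.4503, 0.2666, 0.218]
tool_rot: [0.0, 0.706, 0.708, 0.0]
wrist_force: [0.3, -0.3, -0.1]
width: 0.086
grip_force: 0.0
```

>>> {"method": "step_arm", "body": {
  "series": [
    [[0.0279, -0.0108, 0], 0, 1],
    [[0.0279, -0.0108, 0], 0, 1],
    [[0, 0, 0], 0, 1],
    [[0, 0, 0], 0, 1],
    [[0, 0, 0], 0, 1]
  ]
}}

```text
time_s: 35.5
tool_pos: [0.4295, 0.3208, 0.2176]
tool_rot: [0.0, 0.706, 0.708, 0.0]
wrist_force: [0.3, -0.3, -0.4]
width: 0.0853
grip_force: 0.0
```

```bash
cat > ck.py <<'E'
from h import *
np.set_printoptions(suppress=True)
def circ(p):
    A=np.c_[2*p[:,:2],np.ones(len(p))];q=np.linalg.lstsq(A,(p[:,:2]**2).sum(1),rcond=None)[0];return q[:2].round(1),np.sqrt(q[2]+q[0]**2+q[1]**2).round(1)
for n,roi in(("top",(255,225,345,265)),("scene",(275,200,365,245))):
    b=viewer.read_camera(n);cal=viewer.calibration(n)
    for c in blobs(b,(0,0,140),(180,60,255),roi,15)[:3]:
        e=cv2.minEnclosingCircle(c);print(n,'cap',np.round(ray(cal,[e[0]],.120)[0]*1000,1),round(e[1],1))
E
python3 ck.py; python3 caps.py
```

```text
top cap [557.9 -13.7 120. ] 5.8
scene cap [558.5 -14.2 120. ] 7.7
[0.42982269 0.32026406 0.21752546] yaw 0.06
org exp [323.5 236.3] disc [323. 239.] 15.1 [0.4299 0.3203 0.115 ]
blu exp [319.7 335.9] disc [318.5 322. ] 23.3 [0.4263 0.2463 0.115 ]
```

>>> {"method": "step_arm", "body": {
  "series": [
    [[0.0005, 0.0003, 0.02], 0, 1],
    [[0, 0, 0.03], 0, 1],
    [[0, 0, 0.035], 0, 1],
    [[0, 0, 0.028], 0, 1],
    [[0, 0, 0.012], 0, 1]
  ]
}}

```text
time_s: 36.07
tool_pos: [0.4288, 0.32, 0.0889]
tool_rot: [-0.0, 0.707, 0.707, -0.002]
wrist_force: [0.1, -0.2, -1.0]
width: 0.0852
grip_force: 0.0
```

>>> {"method": "step_arm", "body": {
  "series": [
    [[0, 0, 0], 0, 1],
    [[0, 0, 0], 0, 0.3],
    [[0, 0, 0], 0, 0],
    [[0, 0, 0], 0, -1],
    [[0, 0, 0], 0, -1]
  ]
}}

```text
time_s: 36.48
tool_pos: [0.4305, 0.322, 0.0941]
tool_rot: [0.0, 0.706, 0.708, 0.001]
wrist_force: [-2.3, -0.8, 13.3]
width: 0.0403
grip_force: 59.8
```

>>> {"method": "step_arm", "body": {
  "series": [
    [[0, 0, 0], 0, -1],
    [[0, 0, 0], 0, -1],
    [[0, 0, 0], 0, -1],
    [[0, 0, 0], 0, -1],
    [[0, 0, 0], 0, -1]
  ]
}}

```text
time_s: 36.9
tool_pos: [0.4304, 0.322, 0.0942]
tool_rot: [0.0, 0.706, 0.708, 0.001]
wrist_force: [-0.8, -1.9, 9.8]
width: 0.0401
grip_force: 60.2
```

>>> {"method": "step_arm", "body": {
  "series": [
    [[0, 0, -0.008], 0, -1],
    [[0, 0, -0.018], 0, -1],
    [[0, 0, -0.018], 0, -1],
    [[0, 0, -0.018], 0, -1],
    [[0, 0, -0.018], 0, -1]
  ]
}}

```text
time_s: 37.32
tool_pos: [0.4296, 0.3216, 0.174]
tool_rot: [0.0, 0.706, 0.708, 0.0]
wrist_force: [0.3, 0.4, -1.3]
width: 0.0402
grip_force: 60.8
```

>>> {"method": "step_arm", "body": {
  "series": [
    [[0, 0, 0], 0, -1],
    [[0, 0, 0], 0, -1],
    [[0, 0, 0], 0, -1]
  ]
}}

```text
time_s: 37.57
tool_pos: [0.4293, 0.3214, 0.1715]
tool_rot: [-0.0, 0.706, 0.708, -0.001]
wrist_force: [-1.3, -0.2, -3.2]
width: 0.0397
grip_force: 60.9
```

>>> {"method": "step_arm", "body": {
  "series": [
    [[-0.0088, 0.0042, 0], 0, -1],
    [[-0.0175, 0.0088, 0], 0, -1],
    [[-0.0175, 0.0088, 0], 0, -1],
    [[-0.0175, 0.0088, 0], 0, -1],
    [[-0.0175, 0.0088, 0], 0, -1]
  ]
}}

```text
time_s: 37.98
tool_pos: [0.4694, 0.2413, 0.1713]
tool_rot: [-0.0, 0.706, 0.708, -0.001]
wrist_force: [1.1, -0.0, -1.9]
width: 0.0401
grip_force: 60.9
```

>>> {"method": "step_arm", "body": {
  "series": [
    [[-0.0175, 0.0088, 0], 0, -1],
    [[-0.0175, 0.0088, 0], 0, -1],
    [[-0.0175, 0.0088, 0], 0, -1],
    [[-0.0175, 0.0088, 0], 0, -1],
    [[-0.0175, 0.0088, 0], 0, -1]
  ]
}}

```text
time_s: 38.4
tool_pos: [0.5135, 0.1538, 0.1713]
tool_rot: [-0.0, 0.706, 0.708, -0.001]
wrist_force: [0.3, 0.3, -1.7]
width: 0.04
grip_force: 60.9
```

>>> {"method": "step_arm", "body": {
  "series": [
    [[-0.0175, 0.0088, 0], 0, -1],
    [[-0.0175, 0.0088, 0], 0, -1],
    [[-0.0175, 0.0088, 0], 0, -1],
    [[-0.0175, 0.0088, 0], 0, -1],
    [[-0.0175, 0.0088, 0], 0, -1]
  ]
}}

```text
time_s: 38.82
tool_pos: [0.5576, 0.0664, 0.1712]
tool_rot: [-0.001, 0.706, 0.708, -0.001]
wrist_force: [-0.7, 0.8, -1.9]
width: 0.0402
grip_force: 60.9
```

>>> {"method": "step_arm", "body": {
  "series": [
    [[-0.009, 0.0042, 0], 0, -1],
    [[0, 0, 0], 0, -1],
    [[0, 0, 0.016], 0, -1],
    [[0, 0, 0.02], 0, -1],
    [[0, 0, 0.02], 0, -1]
  ]
}}

```text
time_s: 39.23
tool_pos: [0.5614, 0.0596, 0.1155]
tool_rot: [0.0, 0.706, 0.708, 0.0]
wrist_force: [0.3, -0.6, -2.6]
width: 0.0397
grip_force: 61.0
```

>>> {"method": "step_arm", "body": {
  "series": [
    [[0, 0, 0.01], 0, -1],
    [[0, 0, 0.002], 0, -1],
    [[0, 0, 0.001], 0, -1],
    [[0, 0, 0], 0, -1],
    [[0, 0, 0], 0, -1]
  ]
}}

```text
time_s: 39.65
tool_pos: [0.5623, 0.0592, 0.1044]
tool_rot: [0.001, 0.706, 0.708, 0.001]
wrist_force: [0.5, 0.1, -2.6]
width: 0.0401
grip_force: 61.0
```

>>> {"method": "step_arm", "body": {
  "series": [
    [[0, 0, 0], 0, -1],
    [[0, 0, 0], 0, -1],
    [[0, 0, 0], 0, -1]
  ]
}}

```text
time_s: 39.9
tool_pos: [0.5619, 0.0591, 0.1037]
tool_rot: [0.0, 0.706, 0.708, 0.0]
wrist_force: [0.2, 0.3, -2.1]
width: 0.0405
grip_force: 61.0
```

```bash
python3 - <<'E'
from h import *
s=monitor.read_state();print(s['tool_pos'])
out=[]
for n,R_ in(("scene",(235,185,395,305)),("wrist",(220,110,420,264))):
    b=viewer.read_camera(n);x0,y0,x1,y1=R_
    out.append(cv2.resize(b[y0:y1,x0:x1],(390,300),interpolation=cv2.INTER_CUBIC))
cv2.imwrite("pics/p3.png",np.hstack(out)[:,:,::-1])
E
```

```text
[0.56194711 0.05907515 0.10367267]
```

View pics/p3.png

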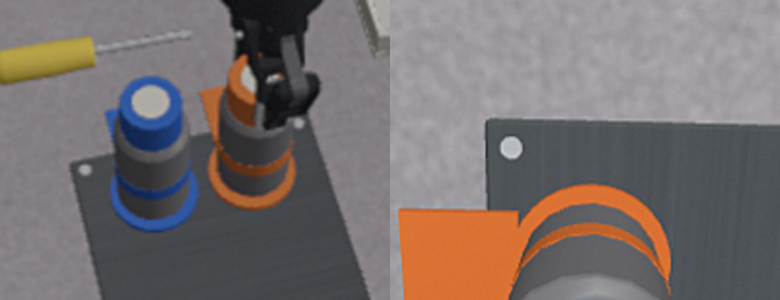

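Blue stands squarely with an even ring around it, and orange is just above its pad with an even ring too. Setting it down.

>>> {"method": "step_arm", "body": {
  "series": [
    [[-0.0004, -0.0003, 0.002], 0, -1],
    [[0, 0, 0], 0, -1],
    [[0, 0, 0.001], 0, -1],
    [[0, 0, 0], 0, -1],
    [[0, 0, 0], 0, -1]
  ]
}}

```text
time_s: 40.42
tool_pos: [0.5615, 0.0586, 0.1002]
tool_rot: [-0.0, 0.706, 0.708, -0.0]
wrist_force: [0.8, 0.2, -1.8]
width: 0.04
grip_force: 61.0
```

>>> {"method": "step_arm", "body": {
  "series": [
    [[0, 0, 0.001], 0, -1],
    [[0, 0, 0], 0, -1],
    [[0, 0, 0.0005], 0, -1],
    [[0, 0, 0], 0, -1],
    [[0, 0, 0], 0, -1]
  ]
}}

```text
time_s: 40.83
tool_pos: [0.5616, 0.0586, 0.0992]
tool_rot: [0.0, 0.706, 0.708, 0.0]
wrist_force: [-2.2, -1.1, 6.0]
width: 0.0398
grip_force: 61.6
```

>>> {"method": "step_arm", "body": {
  "series": [
    [[0, 0, 0.0005], 0, -1],
    [[0, 0, 0], 0, -1],
    [[0, 0, 0], 0, -1],
    [[0, 0, 0], 0, -1]
  ]
}}

```text
time_s: 41.17
tool_pos: [0.5617, 0.0586, 0.0992]
tool_rot: [0.0, 0.706, 0.708, 0.0]
wrist_force: [-5.0, -1.0, 9.9]
width: 0.04
grip_force: 62.3
```

Release, rise, move clear.

>>> {"method": "step_arm", "body": {
  "series": [
    [[0, 0, -0.001], 0, -1],
    [[0, 0, 0], 0, 0],
    [[0, 0, 0], 0, 1],
    [[0, 0, 0], 0, 1],
    [[0, 0, 0], 0, 1]
  ]
}}

```text
time_s: 41.58
tool_pos: [0.5615, 0.0587, 0.0992]
tool_rot: [-0.0, 0.706, 0.708, -0.0]
wrist_force: [0.8, -0.0, -0.5]
width: 0.0769
grip_force: 0.0
```

>>> {"method": "step_arm", "body": {
  "series": [
    [[0, 0, 0], 0, 1],
    [[0, 0, -0.008], 0, 1],
    [[0, 0, -0.03], 0, 1],
    [[0, 0, -0.04], 0, 1],
    [[0, 0, -0.04], 0, 1]
  ]
}}

```text
time_s: 42.0
tool_pos: [0.561, 0.0586, 0.2189]
tool_rot: [-0.0, 0.706, 0.708, -0.001]
wrist_force: [0.4, 0.1, 0.2]
width: 0.0853
grip_force: 0.0
```

>>> {"method": "step_arm", "body": {
  "series": [
    [[0.03, -0.02, 0], 0, 1],
    [[0.03, -0.02, 0], 0, 1],
    [[0.03, -0.02, 0], 0, 1],
    [[0.03, -0.02, 0], 0, 1],
    [[0.03, -0.02, 0], 0, 1]
  ]
}}

```text
time_s: 42.42
tool_pos: [0.4601, 0.2096, 0.218]
tool_rot: [0.0, 0.706, 0.708, 0.0]
wrist_force: [0.1, 0.9, 0.1]
width: 0.0853
grip_force: 0.0
```

>>> {"method": "step_arm", "body": {
  "series": [
    [[0.03, -0.02, 0], 0, 1],
    [[0, 0, 0], 0, 1],
    [[0, 0, 0], 0, 1],
    [[0, 0, 0], 0, 1],
    [[0, 0, 0], 0, 1]
  ]
}}

```text
time_s: 42.83
tool_pos: [0.4417, 0.2377, 0.2175]
tool_rot: [0.0, 0.707, 0.707, 0.0]
wrist_force: [0.1, -0.1, -0.0]
width: 0.0855
grip_force: 0.0
```

```bash
python3 ck.py; python3 - <<'E'
from h import *
s=monitor.read_state();print(s['time_s'],s['tool_pos'],s['joint_vel'].round(3))
a=viewer.read_camera("scene");cv2.imwrite("pics/f.png",a[:,:,::-1])
E
```

```text
top cap [560.9  57.8 120. ] 6.1
top cap [558.  -13.8 120. ] 6.2
scene cap [558.5 -14.2 120. ] 7.7
scene cap [562.1  57.5 120. ] 7.2
42.9333 [0.4416993  0.23759801 0.21730212] [ 0.002  0.001  0.001  0.    -0.     0.002]
```

View pics/f.png

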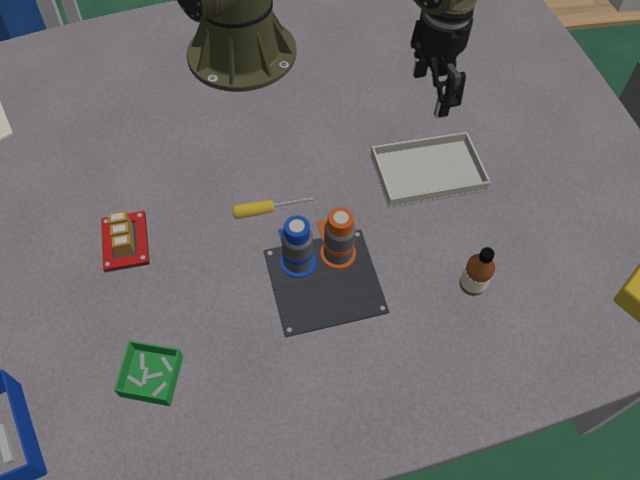

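The final view shows both canisters upright on their own pads (297,247) and (340,238), the gauge in the nest (122,236), and the bottle, clip box and driver where they were. Handing in.

```bash
python3 -c "
from cell import arm
print(arm.sign_off())"
```

```text
the job is handed in; nothing more can be done
None
```

The job is done and handed in at about 43 s of the 104 s: the gauge sits flat in the nest pocket, both canisters stand upright on their own pads, within about 2 mm of centre by the cameras, and the bottle, clip box and screwdriver were never touched.

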